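# Bring a rod sample home against the stop of the V-groove jig

## Robot

A 7-joint arm with a two-finger parallel gripper is mounted at the origin on a cart in front of the work surface, level with it; the furniture and walls round the work are solid. World frame = base frame: x ahead of the robot, y to its left, z up, the work surface at z = 0. Lengths are in mm, angles in rad, forces in N, time in s.
With the tool pointing down it reaches from about 425 to 825 mm from the base axis. Payload 3.6 kg.
Tool frame: the origin (TCP) lies at the very end of the fingers, on their centre line; the grasp point (between the pads) lies 19 mm behind it; z points along the fingers, y is the direction in which the jaws open and shut (so a half turn about z gives the same grasp; the last joint's range is limited). The gripper opens to 85 mm and grips with 20 to 120 N. Pads are 22 mm wide; open, the fingers measure 114 mm over their backs; the gripper's body (76 mm by 85 mm) begins 54 mm behind the grasp point. The pads swing forward as they close: fully open they stand 13 mm farther back than shut.
Start: joints at [1.192, 0.615, -0.013, 1.423, 0.008, 1.103, -0.04], TCP at [223.993, -610.154, 205.197] pointing down, gripper open.
Joint ranges: [-3.12, 3.12], [-0.3, 2.06], [-1.34, 1.32], [0.26, 2.42], [-1.36, 4.5], [0.01, 1.98], [-2.84, 2.84]. Speed limits (rad/s): [2.79, 2.79, 3.14, 3.14, 3.14, 3.14, 3.14].

## Interface

Orientations are given as a unit quaternion [x, y, z, w].
In Python, from bench import telemetry, eyes, manip gives the robot as it stands. The module is installed in compiled form; this text tells all that it offers.
- The arm moves only by the tool jog_arm, never from a script. Its argument "motion" is a list of rows, each a list of 7 numbers: the shift along the tool's x, y, z in mm, then the turn, a rotation vector about the tool's x, y, z in degrees, then the finger opening in mm, from 0 to 85.4. A call has 1 to 20 rows; each row shifts and turns the pose as measured when the row begins, along the tool's axes as they then stand; what a row does not reach is not made up. A row lasts 1/10 s, in which the tool goes at most 50 mm and 8.59 degrees, less where a joint would pass 70% of its speed; a pose out of reach is approached as far as the arm can. A call is refused whole if a number of a shift passes 50 or a number of a turn 8.59, either way. A call with a gripper value outside its range is refused whole. The fingers move at their own pace and stop on an object; "grip_force" is the grip in N (left out, the last holds). Time passes only in rows, so rows that do not move let the fingers close. It gives the time, the measured TCP pose, the force and the opening at its end, in the units of the state.
- telemetry.observe(): the state, without advancing time (a new reading comes with each control period).
- eyes.snapshot(name): name is "scene" or "top" or "wrist"; returns the picture (400x640x3 uint8, red, green, blue); there is no depth.
- eyes.camera_params(name): a dict with "vertical_fov" (degrees; the focal length in pixels is half the picture's height over the tangent of half this angle, whatever the lens; pixels are square), "cx", "cy" (the principal point, pixels), "extrinsics" (4x4, takes a point from world to camera coordinates). Camera axes: x right, y up, looking along -z (the intrinsics and any distortion apply to the point x, -y, -z); pixel columns grow to the right and rows downward; lengths in mm; the calibration is good to about 2 mm. The wrist camera is an equidistant fisheye: a pixel r from the principal point sees the ray r / f radians off the axis. A picture is of the moment at which its call begins: read the wrist's pose just before it. camera_params takes no time and is no camera call; for the wrist camera it gives the pose at the moment of the call.
- manip.close_job(): hands the job in, once; it reports no verdict.
The state is a dict: "time_s": time; "joints": joint angles; "qvel": joint speeds; "joint_torque": joint torques, N m; "tool_pos": TCP position; "tcp_rot": TCP orientation; "force": force on the tool from outside, world axes, zero at the start; "torque": the same for the moment, N m; "width": opening from 0.0 (shut) to 1.0 (fully open).
Only numpy, scipy, OpenCV 4.12 (cv2) and the standard library are available. Lean on these libraries where they do the work, as an engineer would, in place of code of your own. Each camera call takes 0.05 s, during which the arm holds its last target.

## Task

A short off-cut is stuck under the bridge of the V-groove jig. First get it out of the groove and lay it flat in the empty bay of the black sample tray; then lay the longer of the two loose rods in the groove and slide it under the bridge, gently, until its end touches the end stop, and leave it lying there. Do not knock about the shorter rod, the metal discs, the jar or the pot of swabs.

Things in the scene. Friction and masses are not known exactly. Their poses are not given: they have to be found in the camera images.
- jig: V-groove jig screwed to the bench: grey base plate 250 x 60 x 10 mm; origin at the centre of its underside, x along the groove towards the end stop, z up. The 90 degree groove runs along y = 0 from x = -123 to +99 mm, bottom line at z = 16 mm, rims at z = 24.5 mm, |y| = 8.5 mm, walls out to |y| = 12 mm. A seated 20 mm rod has its axis at z = 30.1 mm
- bridge (a point): middle of the bridge's opening over the groove (jig frame x = 25, y = 0, z = 35 mm; axes as the jig's). The bridge spans x = 20 to 30 mm: two pillars at |y| = 15 to 23 mm and a bar from z = 46 to 54 mm (screw heads to 57 mm); a 20 mm rod passes under it with 6 mm to spare
- stop_face (a point): centre of the end stop's face, a steel button 18 mm across, at x = 100 mm, z = 30.1 mm in the jig's frame (axes as the jig's). The block behind it fills x = 105 to 125, |y| < 18 mm, up to z = 46 mm. From the bridge to the button the groove is open from above for 70 mm
- long_rod_center (a point): the longer loose rod: plain round aluminium, 20 mm diameter, 120 mm long, about 0.1 kg, lying on the bench and free to roll; the point is its centre, its x axis runs along the rod
- offcut_center (a point): the off-cut: plain round aluminium piece, 20 mm diameter, 40 mm long, seated in the groove and sticking out under the bridge on the stop side, with 0 to 12 mm showing on the other side; too short there to be gripped until it is nudged back. The point is its centre, its x axis runs along it
- tray: black sample tray, fixed to the bench: 115 (its x) x 190 (its y) mm, origin at the centre of its underside, floor 3 mm thick, outer walls 3 to 4 mm thick and 22 mm high, one divider along x = 0 (16 mm high) and one along y = 0 (18 mm high). The four bays are 53 x 91 mm; the empty one is at -x, -y: its centre is x = -27.5, y = -46.5 mm
- short_rod_center (a point): the shorter loose rod: as the longer one but 80 mm long; stays where it is. The point is its centre, x along it
- disc_1_center (a point): in the tray's +x, +y bay; upright metal disc, 38 mm across, 26 mm high; the point is its centre
- disc_2_center (a point): in the tray's -x, +y bay; upright metal disc, 36 mm across, 30 mm high; the point is its centre
- disc_3_center (a point): in the tray's +x, -y bay; upright metal disc, 32 mm across, 34 mm high; the point is its centre
- disc_4_center (a point): on the bench close beside the longer rod; upright metal disc, 38 mm across, 33 mm high; the point is its centre
- disc_5_center (a point): on the bench close beside the shorter rod; upright metal disc, 36 mm across, 32 mm high; the point is its centre
- jar_center (a point): white screw-cap jar, 36 mm across, 69 mm high, upright between the rods; the point is its centre
- pot_center (a point): white pot of cotton swabs, 58 mm across, 84 mm high with the swabs, upright behind the jig; the point is 28 mm above its foot, on its axis
- stop: steel button of the end stop, 18 mm across; its origin lies 1 mm behind the centre of its face
There are look-alikes about, which are no part of the job. What is shaped like the part that bears offcut_center but blue, green or turquoise is not meant.

How it is judged (in metres and radians):
On the way:
1. the off-cut lies flat in the empty bay of the sample tray (x of offcut_center in the frame of tray between -0.054 and -0.001 m and y of offcut_center in the frame of tray between -0.092 and -0.001 m and angle between offcut_center's own x axis and vertical between 1.37079 and 1.77079 rad and z of offcut_center in the frame of tray between 0.008 and 0.02 m and linear speed of offcut below 0.03 m/s), for 0.2 s.
At the end, for the whole second after the job is handed in: the longer rod rests seated in the groove (axis within 3 mm and 0.04 rad of the seated line), under the bridge, its end at the stop button (gap under 2 mm); the off-cut rests flat (within 0.2 rad) in the empty bay of the sample tray, between its walls and dividers (all of step 1 and y of long_rod_center in the frame of jig between -0.003 and 0.003 m and z of long_rod_center in the frame of jig between 0.02714 and 0.03314 m and angle between the x axis of long_rod and the x axis of jig, either way round below 0.04 rad and x of long_rod_center in the frame of jig above 0.038 m and linear speed of long_rod below 0.01 m/s); the robot touches nothing.
It fails at once if the shorter rod, a disc, the jar or the pot is moved by more than 25 mm (distance of any of short_rod_center, disc_1_center, disc_2_center, disc_3_center, disc_4_center, disc_5_center, jar_center, pot_center from where it was at the start of the episode above 0.025 m).
It fails at once if the rod is rammed against the end stop with more than 40 N (contact force between long_rod and stop above 40 N).
It also fails if it takes over 67 s, if anything falls off the work surface, if the arm or the gripper's body presses on something with over 40 N, if the wrist force passes 120 N, or if a joint passes its speed limit or range.

## Working session

There is one attempt and no reset: what is moved stays moved. The work goes in short steps, Python scripts to look and compute and a tool call to move; the robot and the scene stay as the last step left them, time stands still between calls to the robot, and variables do not carry over. Pictures are saved under pics/ and viewed, and the job is handed in when it is done.

Besides the shell and the picture viewer there is one more tool, called after ">>>" by a JSON object that holds its "api" and its "payload". jog_arm: Moves the arm, as the interface text tells. Its arguments: {"type":"object","properties":{"motion":{"type":"array","items":{"type":"array","items":{"type":"number"}}},"grip_force":{"type":"number"}},"required":["motion"]}

```bash
mkdir -p pics; cat > h.py <<'E'
import numpy as np, cv2
from bench import telemetry, eyes, manip
from scipy.spatial.transform import Rotation as R
def snap(n,f):
    p=eyes.camera_params(n); im=eyes.snapshot(n); cv2.imwrite(f'pics/{f}.png',cv2.cvtColor(im,cv2.COLOR_RGB2BGR)); np.savez(f'pics/{f}.npz',**{k:np.array(v) for k,v in p.items()}); return im,p
E
python3 - <<'E'
from h import *
s=telemetry.observe(); print(s)
for n in("scene","top","wrist"):
    im,p=snap(n,n+'0'); print(n,p)
E
```

```text
{'time_s': 0.0, 'joints': array([ 1.19250082,  0.61591816, -0.01262426,  1.42493358,  0.00809184,
        1.10340667, -0.04039724]), 'qvel': array([-0.0012097 ,  0.00034514,  0.00061097,  0.00213843, -0.00053948,
       -0.00023775,  0.00137395]), 'joint_torque': array([ 6.85022087e-05, -4.69211447e+01,  2.59226700e-01, -1.71031326e+01,
        9.92475485e-03,  9.59518889e-03, -7.69948286e-06]), 'tool_pos': array([ 223.69973233, -609.38697559,  204.02741602]), 'tcp_rot': array([ 9.84562667e-01,  1.75027552e-01, -2.42223562e-04, -1.28530290e-03]), 'force': array([ 0.15310202, -0.01871392, -0.68827709]), 'torque': array([-0.00187338,  0.03241616,  0.0304548 ]), 'width': 0.9997751765826384}
scene {'vertical_fov': 48.09985828530156, 'cx': 320.83598230321473, 'cy': 202.01057308396923, 'extrinsics': array([[-5.54317441e-01, -8.32249800e-01,  9.61482954e-03,
         3.02052010e+02],
       [ 5.05418314e-01, -3.27409187e-01,  7.98345509e-01,
        -3.48454314e+02],
       [-6.61274907e-01,  4.47396350e-01,  6.02122913e-01,
        -6.22359219e+02],
       [ 0.00000000e+00,  0.00000000e+00
[... 238 characters left out ...]
    [ 9.96709298e-01,  3.11260813e-03,  8.09992979e-02,
        -5.85296075e+02],
       [-8.10590780e-02,  3.85373864e-02,  9.95964003e-01,
        -8.45040874e+02],
       [ 0.00000000e+00,  0.00000000e+00,  0.00000000e+00,
         1.00000000e+00]])}
wrist {'vertical_fov': 65.70646984690485, 'cx': 317.542666127451, 'cy': 202.7367578070605, 'extrinsics': array([[ 3.44025467e-01, -9.38957356e-01, -2.35837478e-03,
        -6.48440940e+02],
       [ 8.99250104e-01,  3.30197726e-01, -2.86912378e-01,
         3.65572357e+01],
       [ 2.70177218e-01,  9.65843960e-02,  9.57953927e-01,
        -3.79664015e+02],
       [ 0.00000000e+00,  0.00000000e+00,  0.00000000e+00,
         1.00000000e+00]])}
```

View pics/scene0.png

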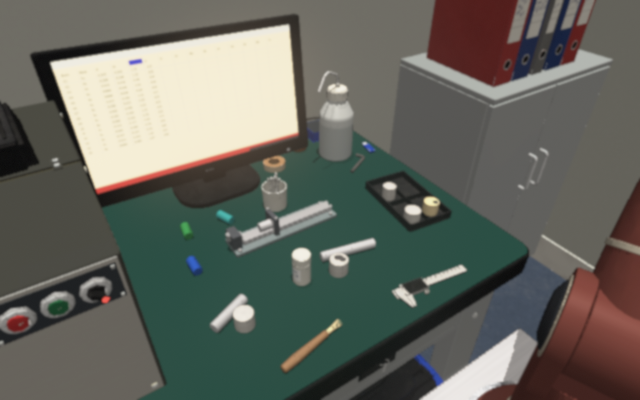

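View pics/top0.png

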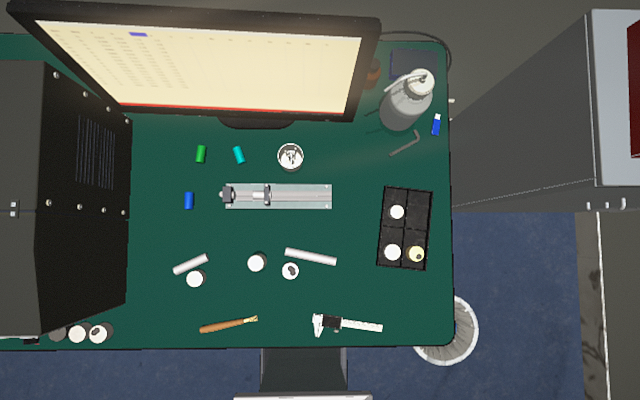

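View pics/wrist0.png

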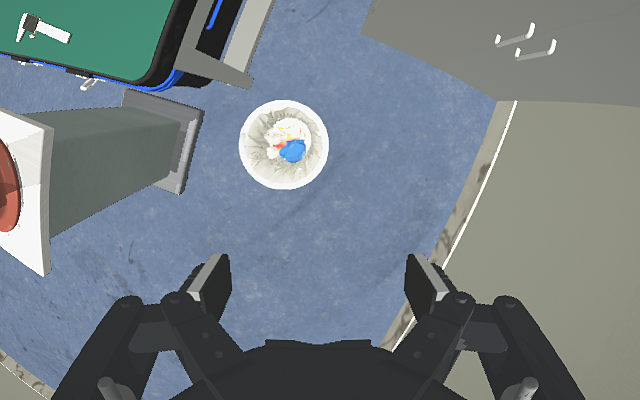

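Top view: the jig is at about (278,196), with the stop at its left end (225,195) and the bridge at (262,195). The long rod is at (310,256), with the short rod at (190,264). The tray is at (404,228) and its empty bay is the upper right one, (418,208). I'll enlarge that area and compute rough positions.

```bash
cat >> h.py <<'E'
def ray(p,u,v,fish=False):
    f=200/np.tan(np.radians(float(p['vertical_fov'])/2)); x=(u-float(p['cx']));y=(v-float(p['cy']))
    if fish:
        r=np.hypot(x,y); th=r/f; d=np.array([np.sin(th)*x/max(r,1e-9),np.sin(th)*y/max(r,1e-9),np.cos(th)])
    else: d=np.array([x/f,y/f,1.])
    d=np.array([d[0],-d[1],-d[2]]); E=np.array(p['extrinsics']); Rm=E[:3,:3]; return -Rm.T@E[:3,3], Rm.T@d
def onz(p,u,v,z,fish=False):
    o,d=ray(p,u,v,fish); return o+d*(z-o[2])/d[2]
def proj(p,X,fish=False):
    f=200/np.tan(np.radians(float(p['vertical_fov'])/2)); E=np.array(p['extrinsics']); c=E[:3,:3]@np.array(X)+E[:3,3]; c=np.array([c[0],-c[1],-c[2]])
    if fish:
        r=np.hypot(c[0],c[1]); th=np.arctan2(r,c[2]); return np.array([float(p['cx'])+f*th*c[0]/r,float(p['cy'])+f*th*c[1]/r])
    return np.array([float(p['cx'])+f*c[0]/c[2],float(p['cy'])+f*c[1]/c[2]])
def load(f): return cv2.imread(f'pics/{f}.png'), dict(np.load(f'pics/{f}.npz'))
E
python3 - <<'E'
from h import *
im,p=load('top0')
c=im[140:300,160:450]; cv2.imwrite('pics/top0c.png',cv2.resize(c,None,fx=2.7,fy=2.7,interpolation=cv2.INTER_CUBIC))
for n,u,v,z in [('stopend',220,195,40),('bridge',262,195,54),('jigend',332,196,10),('rodL',286,251,10),('rodR',336,262,10),('disc4',290,269,33),('jar',257,262,69),('tray_bay',418,208,3)]:
    print(n,onz(p,u,v,z).round(0))
E
```

```text
stopend [606. 188.  40.]
bridge [605.  92.  54.]
jigend [608. -68.  10.]
rodL [479.  39.  10.]
rodR [453. -77.  10.]
disc4 [440.  29.  33.]
jar [458.  99.  69.]
tray_bay [ 581. -275.    3.]
```

View pics/top0c.png

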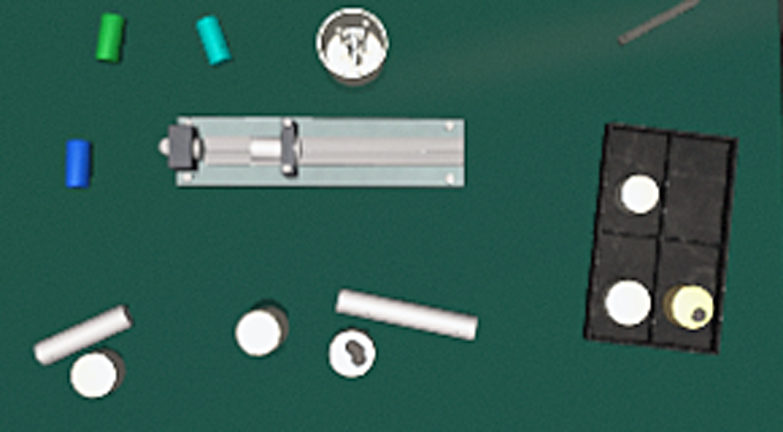

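```bash
cat >> h.py <<'E'
def plan(target,yaw,n,wyaw=None):
    """straight line rows to TCP target (mm), tool down with tool-x at yaw(deg)"""
    s=telemetry.observe(); P=np.array(s['tool_pos']); Q=R.from_quat(s['tcp_rot'])
    G=R.from_matrix(np.c_[[np.cos(np.radians(yaw)),np.sin(np.radians(yaw)),0],[np.sin(np.radians(yaw)),-np.cos(np.radians(yaw)),0],[0,0,-1]])
    rv=(Q.inv()*G).as_rotvec()
    for i in range(n):
        d=(np.array(target)-P)/(n-i); k=Q.inv().apply(d); dr=(Q.inv()*G).as_rotvec()/(n-i)
        print(k.round(1).tolist(),np.degrees(dr).round(2).tolist())
        P=P+d; Q=Q*R.from_rotvec(dr)
def st():
    s=telemetry.observe(); Q=R.from_quat(s['tcp_rot']).as_matrix()
    print('t',round(s['time_s'],2),'pos',np.round(s['tool_pos'],1),'yaw',np.degrees(np.arctan2(Q[1,0],Q[0,0])).round(2),'tilt',np.degrees(np.arccos(-Q[2,2])).round(2),'F',np.round(s['force'],1),'w',round(s['width']*85.4,1),'j',np.round(s['joints'],2)); return s
E
python3 - <<'E'
from h import *
s=st(); p=eyes.camera_params('wrist'); E=p['extrinsics']; c=-E[:3,:3].T@E[:3,3]; Q=R.from_quat(s['tcp_rot'])
print('cam',c,'in tool',Q.inv().apply(c-s['tool_pos']))
plan((575,30,260),90,16)
E
```

```text
t 0.15 pos [ 223.8 -609.6  204.3] yaw 20.16 tilt 0.12 F [-0.3 -0.   0. ] w 85.6 j [ 1.19  0.62 -0.01  1.42  0.01  1.1  -0.04]
cam [ 292.80319344 -584.3144205   372.8133278 ] in tool [  73.51237273   -0.2728835  -168.53319767]
[34.4, -30.0, -3.4] [-0.01, -0.0, -4.36]
[36.6, -27.3, -3.4] [-0.01, -0.0, -4.36]
[38.5, -24.4, -3.4] [-0.01, -0.0, -4.36]
[40.3, -21.4, -3.4] [-0.01, -0.0, -4.36]
[41.8, -18.3, -3.4] [-0.01, -0.0, -4.36]
[43.1, -15.0, -3.5] [-0.01, -0.0, -4.36]
[44.1, -11.7, -3.5] [-0.01, -0.0, -4.36]
[44.8, -8.3, -3.5] [-0.01, -0.0, -4.36]
[45.3, -4.9, -3.5] [-0.01, -0.0, -4.36]
[45.6, -1.4, -3.5] [-0.01, -0.0, -4.36]
[45.6, 2.1, -3.5] [-0.01, -0.0, -4.36]
[45.3, 5.5, -3.5] [-0.01, -0.0, -4.36]
[44.7, 8.9, -3.5] [-0.01, -0.0, -4.36]
[43.9, 12.3, -3.5] [-0.01, -0.0, -4.36]
[42.8, 15.6, -3.5] [-0.01, -0.0, -4.36]
[41.5, 18.8, -3.5] [-0.01, -0.0, -4.36]
```

>>> {"api": "jog_arm", "payload": {"motion": [[34,-30,0,0,0,-4.4,85],[37,-27,0,0,0,-4.4,85],[39,-24,0,0,0,-4.4,85],[40,-21,0,0,0,-4.4,85],[42,-18,0,0,0,-4.4,85],[43,-15,0,0,0,-4.4,85],[44,-12,0,0,0,-4.4,85],[45,-8,0,0,0,-4.4,85],[45,-10,0,0,0,-4.4,85]]}}

```text
time_s: 1.05
tool_pos: [414.7, -240.6, 199.6]
tcp_rot: [0.864, 0.503, -0.003, -0.001]
force: [1.6, 0.5, -0.5]
width: 0.995
```

```bash
python3 - <<'E'
from h import *
s=st(); snap('wrist','w1'); plan((575,30,190),90,10)
E
```

```text
t 1.05 pos [ 414.7 -240.6  199.6] yaw 60.36 tilt 0.38 F [ 1.6  0.5 -0.5] w 85.0 j [ 0.66  0.37 -0.26  1.9   0.12  0.89 -0.17]
[30.3, 1.3, 1.1] [-0.03, -0.03, -2.87]
[30.2, 2.8, 1.1] [-0.03, -0.03, -2.87]
[30.0, 4.3, 1.1] [-0.03, -0.03, -2.87]
[29.8, 5.8, 1.0] [-0.03, -0.03, -2.87]
[29.5, 7.3, 1.0] [-0.03, -0.03, -2.87]
[29.1, 8.7, 1.0] [-0.03, -0.03, -2.87]
[28.6, 10.2, 1.0] [-0.03, -0.03, -2.87]
[28.1, 11.6, 1.0] [-0.03, -0.03, -2.87]
[27.4, 13.0, 1.0] [-0.03, -0.03, -2.87]
[26.8, 14.3, 1.0] [-0.03, -0.03, -2.87]
```

View pics/w1.png

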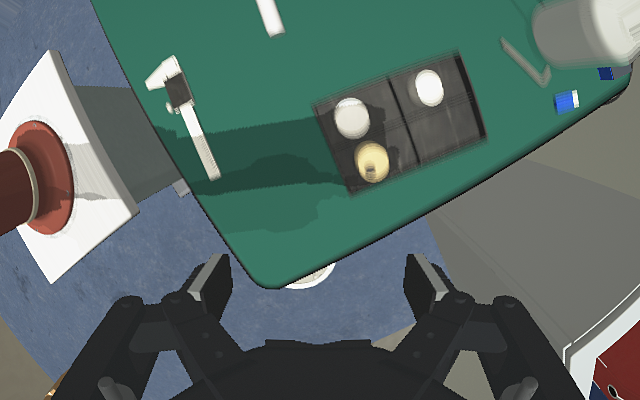

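Wrist view (slightly blurred by motion): the tray corners are at about (315,104), (458,52), (486,137) and (352,194), and the empty bay is at right-bottom, around (445,125). Next I move over the jig.

>>> {"api": "jog_arm", "payload": {"motion": [[30,1,1,0,0,-3,60],[30,3,1,0,0,-3,60],[30,4,1,0,0,-3,60],[30,6,1,0,0,-3,60],[30,7,1,0,0,-3,60],[29,9,1,0,0,-3,60],[29,10,1,0,0,-3,60],[28,12,1,0,0,-3,60],[27,13,1,0,0,-3,60],[27,14,1,0,0,-2,60],[0,0,0,0,0,0,60],[0,0,0,0,0,0,60]]}}

```text
time_s: 2.3
tool_pos: [572.9, 44.7, 187.1]
tcp_rot: [0.697, 0.717, -0.001, -0.006]
force: [-0.0, -1.3, -0.4]
width: 0.705
```

```bash
python3 - <<'E'
from h import *
s=st(); snap('wrist','w2'); s=st()
E
```

```text
t 2.3 pos [572.9  44.7 187.1] yaw 91.56 tilt 0.71 F [-0.  -1.3 -0.4] w 60.2 j [ 0.16  0.55 -0.42  1.66  0.25  1.   -0.32]
t 2.35 pos [572.7  45.3 187.2] yaw 91.57 tilt 0.73 F [-0.3  1.   0.4] w 60.0 j [ 0.16  0.55 -0.42  1.66  0.25  1.   -0.32]
```

View pics/w2.png

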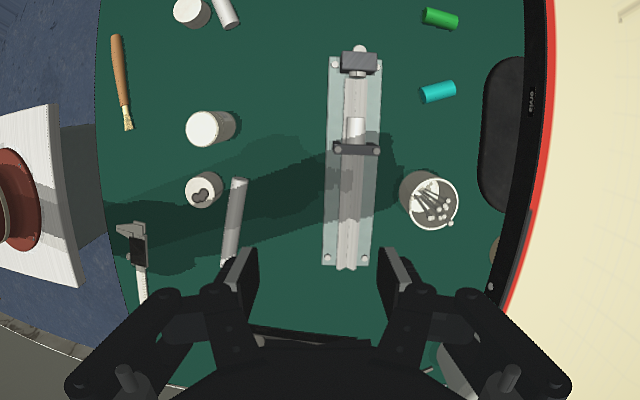

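```bash
python3 - <<'E'
from h import *
im,p=load('w2')
c=im[35:165,300:410]; cv2.imwrite('pics/w2a.png',cv2.resize(c,None,fx=4.5,fy=4.5,interpolation=cv2.INTER_CUBIC))
c=im[155:285,300:410]; cv2.imwrite('pics/w2b.png',cv2.resize(c,None,fx=4.5,fy=4.5,interpolation=cv2.INTER_CUBIC))
c=im[160:290,170:280]; cv2.imwrite('pics/w2c.png',cv2.resize(c,None,fx=4.5,fy=4.5,interpolation=cv2.INTER_CUBIC))
E
```

```text
(no output)
```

View pics/w2a.png

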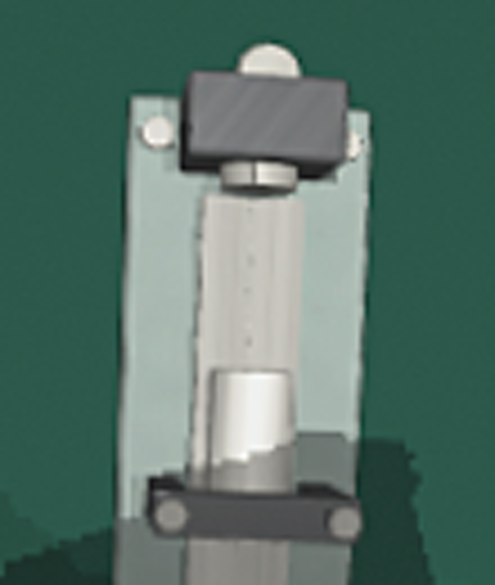

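View pics/w2b.png

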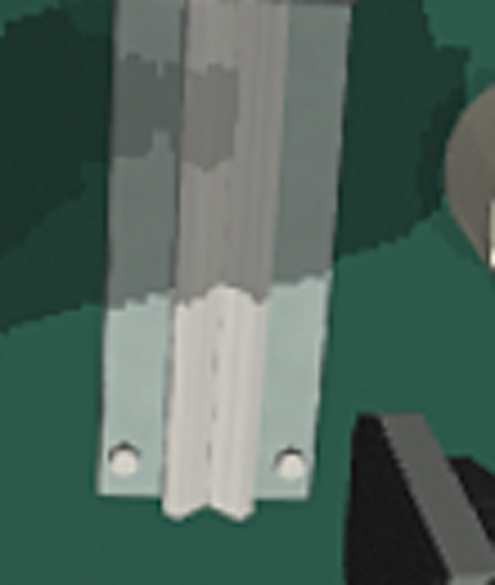

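View pics/w2c.png

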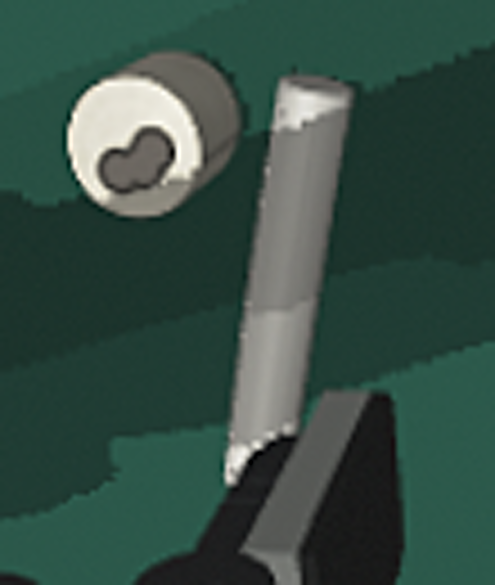

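```bash
python3 - <<'E'
from h import *
im,p=load('w2')
A=lambda x,y:(300+x/4.5,35+y/4.5); B=lambda x,y:(300+x/4.5,155+y/4.5); C=lambda x,y:(170+x/4.5,160+y/4.5)
g=lambda uv,z:onz(p,uv[0],uv[1],z,True)[:2].round(1)
nl,nr,fl,fr=g(B(98,493),10),g(B(308,497),10),g(A(132,97),10),g(A(370,113),10)
print('plate',nl,nr,fl,fr,'w',np.linalg.norm(nl-nr),np.linalg.norm(fl-fr),'len',np.linalg.norm(nl-fl),np.linalg.norm(nr-fr))
d=(fl+fr-nl-nr); print('yaw',np.degrees(np.arctan2(d[1],d[0])),'ctr',(nl+nr+fl+fr)/4)
print('groove bottom',g(B(207,505),16),g(B(214,340),16),g(A(250,210),16),g(A(249,345),16))
print('bridge screws',g(A(170,515),57),g(A(345,520),57))
print('button',g(A(258,190),30),'offcut end top',g(A(250,372),39))
# rod: edges silhouettes, axis approx plane z=10
print('rod far end top',g(C(318,80),18),'far end L/R',g(C(275,90),10),g(C(352,95),10))
for a,b in [((262,180),(336,190)),((240,350),(312,350)),((231,440),(297,430))]:
  print(g(C(*a),10),g(C(*b),10))
print('rod near end',g(C(228,483),10))
print('disc4 top',g(C(133,145),33),'disc edge R',g(C(205,150),33))
E
```

```text
plate [579.5 -64.6] [638.7 -64.7] [580.6 183.2] [639.4 182.8] w 59.20008445939926 58.801360528477524 len 247.80244147304117 247.5009898970103
yaw 89.79177882273459 ctr [609.55   59.175]
groove bottom [609.6 -64.5] [608.4 -15.4] [609.5 155.1] [610.4 122. ]
bridge screws [590.4  84. ] [628.6  84.5]
button [609.7 158.4] offcut end top [608.3 115.5]
rod far end top [483.7  45.3] far end L/R [469.8  40.8] [490.7  39.8]
[465.   16.2] [485.5  14. ]
[455.2 -33.3] [476.3 -32.2]
[449.9 -61.7] [470.2 -57.2]
rod near end [447.5 -76. ]
disc4 top [437.8  31.1] disc edge R [457.5  30.3]
```

Crops: the plate corners give 59 x 248 mm, against 60 x 250 given. The jig centre is (609.5, 59.2) at yaw 89.8°, the stop face at y≈159 and the bridge at y≈84. The off-cut's grey end is at wrist pixel (355,118), y≈115.5. It is the only grey short piece, lies in the groove under the bridge, and the green, turquoise and blue ones are decoys. I'll grip its stop-side part, drag it clear of the bridge towards the stop and lift it.

```bash
python3 - <<'E'
from h import *
plan((609.5,105,70),89.8,6)
im,p=load('top0')
for n,u,v,z in [('pot',290,156,60)]: print(onz(p,u,v,z))
E
```

```text
[9.6, 6.6, 19.5] [-0.1, -0.07, 0.3]
[9.7, 6.5, 19.5] [-0.1, -0.07, 0.3]
[9.7, 6.4, 19.5] [-0.1, -0.07, 0.3]
[9.8, 6.3, 19.5] [-0.1, -0.07, 0.3]
[9.9, 6.3, 19.5] [-0.1, -0.07, 0.3]
[9.9, 6.2, 19.5] [-0.1, -0.07, 0.3]
[692.60523968  29.69382239  60.        ]
```

>>> {"api": "jog_arm", "payload": {"motion": [[10,6.5,19,-0.1,-0.1,0.3,50],[10,6.5,19,-0.1,-0.1,0.3,50],[10,6.4,19,-0.1,-0.1,0.3,50],[10,6.3,19,-0.1,-0.1,0.3,50],[10,6.3,19,-0.1,-0.1,0.3,50],[10,6.2,19,-0.1,-0.1,0.3,50],[0,0,0,0,0,0,50],[0,0,0,0,0,0,50]]}}

```text
time_s: 3.15
tool_pos: [610.6, 91.8, 70.5]
tcp_rot: [0.716, 0.698, -0.004, 0.005]
force: [-0.1, 0.1, 0.6]
width: 0.585
```

```bash
python3 - <<'E'
from h import *
s=st(); snap('wrist','w3'); plan((609.5,105,27),89.8,3)
E
```

```text
t 3.15 pos [610.6  91.8  70.5] yaw 88.53 tilt 0.77 F [-0.1  0.1  0.6] w 49.9 j [ 0.01  0.74 -0.34  1.66  0.33  0.81 -0.51]
[4.6, -0.4, 14.4] [0.02, 0.26, -0.43]
[4.5, -0.4, 14.5] [0.02, 0.26, -0.43]
[4.5, -0.4, 14.5] [0.02, 0.26, -0.43]
```

View pics/w3.png

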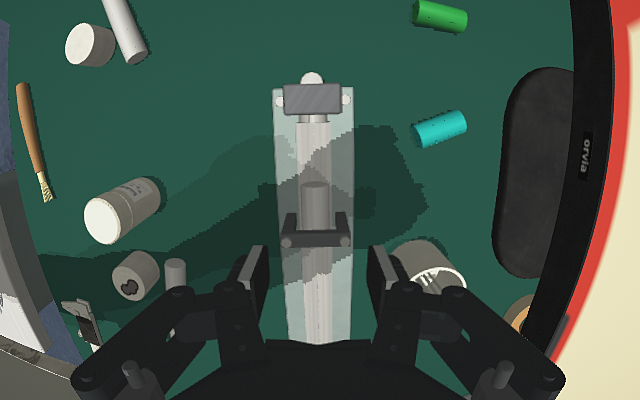

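```bash
python3 - <<'E'
from h import *
im,p=load('w3')
g=lambda u,v,z:onz(p,u,v,z,True)[:2].round(1)
print('bridge',g(287,242,57),g(345,240,57),'offcut end',g(314,182,40),'button',g(312,122,30),'plate',g(272,87,10),g(355,87,10))
E
```

```text
bridge [591.1  84.7] [628.4  85.1] offcut end [609.4 119.6] button [609.  158.5] plate [580.4 184.8] [640.5 183. ]
```

>>> {"api": "jog_arm", "payload": {"motion": [[7,0,0,0,0.4,-0.6,50],[7,0,0,0,0.4,-0.6,50],[0,0,0,0,0,0,50]]}}

```text
time_s: 3.5
tool_pos: [611.9, 104.6, 73.4]
tcp_rot: [0.709, 0.705, 0.002, 0.001]
force: [0.1, -0.1, 0.1]
width: 0.586
```

```bash
python3 - <<'E'
from h import *
s=st(); plan((609.5,105,27),89.8,3)
E
```

```text
t 3.5 pos [611.9 104.6  73.4] yaw 89.63 tilt 0.31 F [ 0.1 -0.1  0.1] w 50.1 j [ 0.    0.74 -0.35  1.65  0.33  0.81 -0.5 ]
[0.1, -0.9, 15.5] [0.1, -0.03, -0.06]
[0.1, -0.8, 15.5] [0.1, -0.03, -0.06]
[0.1, -0.8, 15.5] [0.1, -0.03, -0.06]
```

>>> {"api": "jog_arm", "payload": {"motion": [[0.5,-0.9,16,0,0,0,50],[0.5,-0.8,16,0,0,0,50],[0.2,-0.8,14,0,0,0,50],[0,0,0,0,0,0,50]]}}

```text
time_s: 3.9
tool_pos: [611.7, 106.3, 29.0]
tcp_rot: [0.709, 0.705, 0.005, 0.003]
force: [-0.8, -0.8, 0.3]
width: 0.585
```

```bash
python3 - <<'E'
from h import *
s=st(); plan((609.5,105,27),89.8,1); snap('wrist','w4')
E
```

```text
t 3.9 pos [611.7 106.3  29. ] yaw 89.63 tilt 0.66 F [-0.8 -0.8  0.3] w 50.0 j [-0.01  0.79 -0.32  1.69  0.35  0.71 -0.52]
[-1.3, -2.2, 2.0] [0.64, -0.16, -0.17]
```

View pics/w4.png

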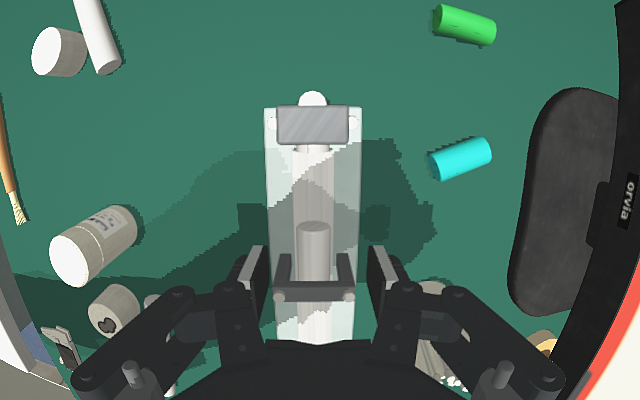

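```bash
python3 - <<'E'
from h import *
im,p=load('w4')
for X in [(611.7,106.3,29),(611.7-25,106.3+11,33),(611.7-25,106.3-11,33),(611.7-25,106.3,55),(609.5,117.5,40),(609.5,89.2,54),(609.5,79.2,54)]: print(X,proj(p,X,True).round(0))
g=lambda u,v,z:onz(p,u,v,z,True)[:2].round(1)
print(g(314,222,40),g(279,297,57),g(348,297,57))
c=im[200:350,220:420]; cv2.imwrite('pics/w4c.png',cv2.resize(c,None,fx=4,fy=4,interpolation=cv2.INTER_CUBIC))
E
```

```text
(611.7, 106.3, 29) [317. 240.]
(586.7, 117.3, 33) [273. 225.]
(586.7, 95.3, 33) [275. 260.]
(586.7, 106.3, 55) [269. 260.]
(609.5, 117.5, 40) [313. 229.]
(609.5, 89.2, 54) [314. 287.]
(609.5, 79.2, 54) [314. 302.]
[610.1 121.6] [590.7  84.4] [628.1  84. ]
```

View pics/w4c.png

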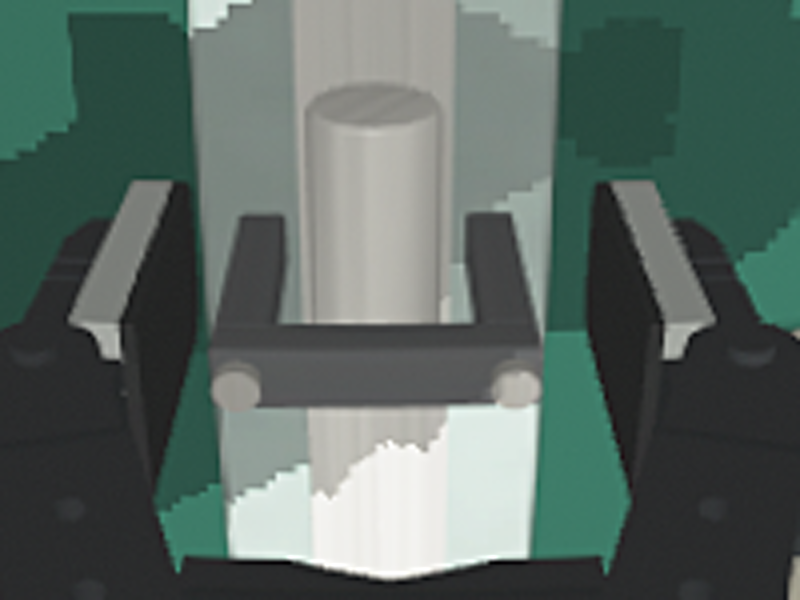

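```bash
python3 - <<'E'
from h import *
im,p=load('w4')
s=telemetry.observe();Q=R.from_quat(s['tcp_rot']);P=np.array(s['tool_pos'])
for u,v,h in [(263.7,246,-25),(267,246,-25),(268.5,255,-25),(269,282,-25),(260,322,-25),(248,288,-25),(372,246,25),(368,246,25)]:
    o,d=ray(p,u,v,True); o=Q.inv().apply(o-P); d=Q.inv().apply(d); t=(h-o[1])/d[1]; print(u,v,(o+d*t).round(1))
E
```

```text
263.7 246 [ 14.6 -25.  -40.5]
267 246 [ 10.8 -25.  -32.2]
268.5 255 [  4.7 -25.  -29.7]
269 282 [ -8.5 -25.  -34. ]
260 322 [-11.  -25.  -63.5]
248 288 [ 14.3 -25.  -75.8]
372 246 [ 12.8  25.  -36.5]
368 246 [  7.8  25.  -25.7]
```

Wrist crop: the fingers straddle the off-cut beside the bridge and the off-cut's end top rim is at (314,231), y≈116. I'm not sure of the fingertip height when open, so I'll part-close and look again.

>>> {"api": "jog_arm", "payload": {"motion": [[0,-2,0,0.5,0,0,26],[0,0,0,0,0,0,26],[0,0,0,0,0,0,26]]}}

```text
time_s: 4.25
tool_pos: [612.0, 106.9, 31.9]
tcp_rot: [0.709, 0.705, 0.004, 0.001]
force: [0.3, 0.7, -0.1]
width: 0.304
```

```bash
python3 - <<'E'
from h import *
s=st(); plan((609.5,105,27),89.8,1); im,p=snap('wrist','w5'); im,p=load('w5')
c=im[190:340,220:420]; cv2.imwrite('pics/w5c.png',cv2.resize(c,None,fx=4,fy=4,interpolation=cv2.INTER_CUBIC))
E
```

```text
t 4.25 pos [612.  106.9  31.9] yaw 89.62 tilt 0.48 F [ 0.3  0.7 -0.1] w 26.0 j [-0.01  0.79 -0.33  1.68  0.35  0.72 -0.52]
[-1.9, -2.5, 4.9] [0.41, -0.24, -0.19]
```

View pics/w5c.png

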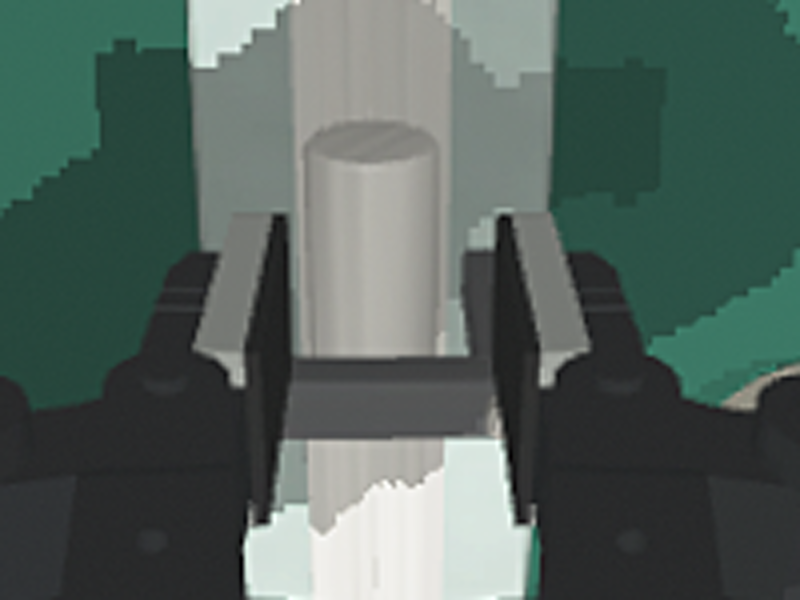

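>>> {"api": "jog_arm", "payload": {"motion": [[-1,-2.5,6,0.3,0,0,26],[0,0,0,0,0,0,26]]}}

```text
time_s: 4.5
tool_pos: [609.7, 105.8, 26.2]
tcp_rot: [0.71, 0.705, 0.002, -0.0]
force: [-0.3, -0.4, 0.5]
width: 0.305
```

```bash
python3 - <<'E'
from h import *
s=st(); plan((609.5,105,27),89.8,1)
E
```

```text
t 4.5 pos [609.7 105.8  26.2] yaw 89.6 tilt 0.29 F [-0.3 -0.4  0.5] w 26.1 j [-0.01  0.8  -0.33  1.69  0.35  0.71 -0.52]
[-0.8, -0.2, -0.8] [0.16, -0.24, -0.2]
```

>>> {"api": "jog_arm", "payload": {"motion": [[0,0,-0.5,0,0,0,15],[0,0,0,0,0,0,10],[0,0,0,0,0,0,10],[0,0,0,0,0,0,10]], "grip_force": 50}}

```text
time_s: 4.9
tool_pos: [609.7, 105.7, 26.5]
tcp_rot: [0.71, 0.705, 0.002, -0.001]
force: [0.4, 0.4, 0.7]
width: 0.12
```

```bash
python3 - <<'E'
from h import *
s=st(); im,p=snap('wrist','w6'); im,p=load('w6')
c=im[190:340,220:420]; cv2.imwrite('pics/w6c.png',cv2.resize(c,None,fx=4,fy=4,interpolation=cv2.INTER_CUBIC))
E
```

```text
t 4.9 pos [609.7 105.7  26.5] yaw 89.6 tilt 0.29 F [0.4 0.4 0.7] w 10.3 j [-0.01  0.8  -0.33  1.69  0.35  0.72 -0.52]
```

View pics/w6c.png

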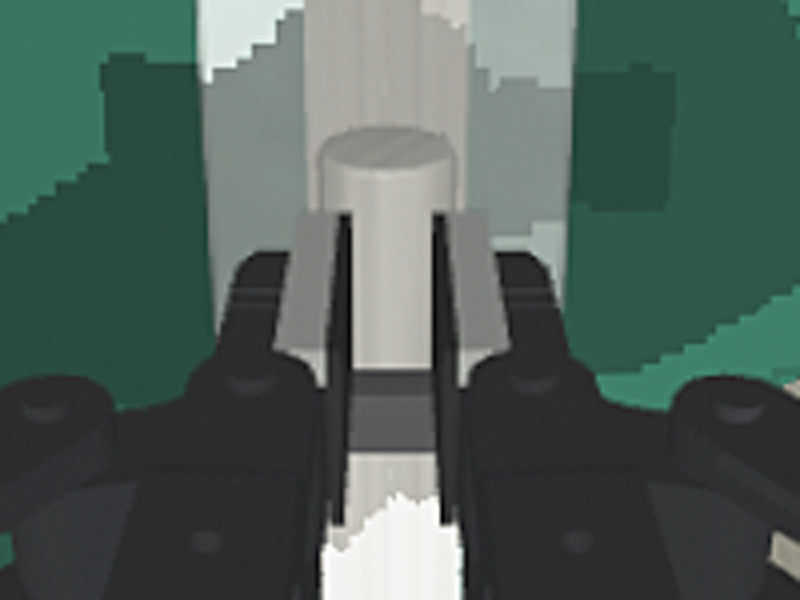

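The fingers closed to 10 mm without touching: in the image the gap shows at 2.07 px/mm, against 1.72 px/mm for the off-cut. So the real tips are well above the reported TCP. I'll reopen and go lower in checked steps.

>>> {"api": "jog_arm", "payload": {"motion": [[0,0,0,0,0,0,30],[0,0,0,0,0,0,30],[0,0,4,0,0,0,30],[0,0,4,0,0,0,30],[0,0,4,0,0,0,30],[0,0,0,0,0,0,30]]}}

```text
time_s: 5.55
tool_pos: [609.6, 105.8, 13.4]
tcp_rot: [0.71, 0.705, 0.002, -0.001]
force: [-0.3, 0.7, -0.3]
width: 0.349
```

```bash
python3 - <<'E'
from h import *
s=st(); im,p=snap('wrist','w7'); im,p=load('w7')
c=im[190:340,220:420]; cv2.imwrite('pics/w7c.png',cv2.resize(c,None,fx=4,fy=4,interpolation=cv2.INTER_CUBIC))
im,p=snap('scene','s7'); im,p=load('s7')
c=im[170:270,200:360]; cv2.imwrite('pics/s7c.png',cv2.resize(c,None,fx=5,fy=5,interpolation=cv2.INTER_CUBIC))
E
```

```text
t 5.55 pos [609.6 105.8  13.4] yaw 89.6 tilt 0.28 F [-0.3  0.7 -0.3] w 29.8 j [-0.02  0.81 -0.32  1.69  0.36  0.69 -0.53]
```

View pics/w7c.png

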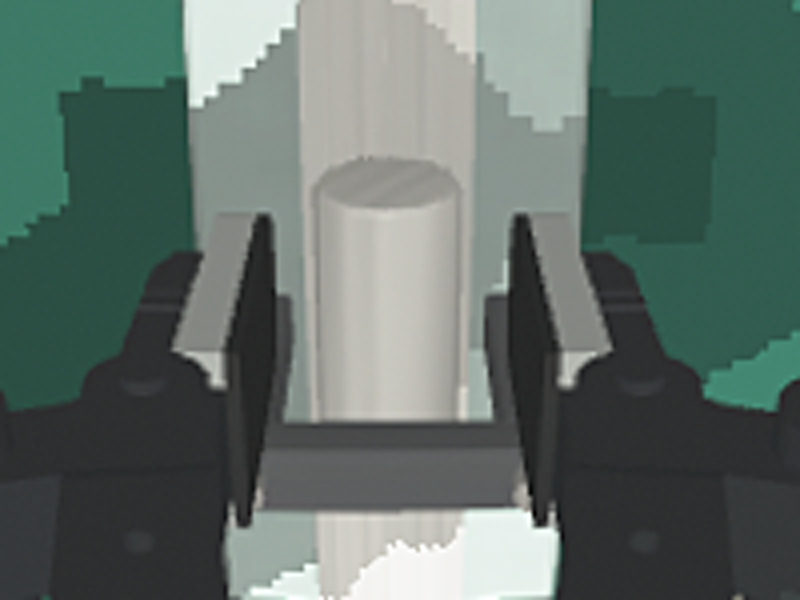

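View pics/s7c.png

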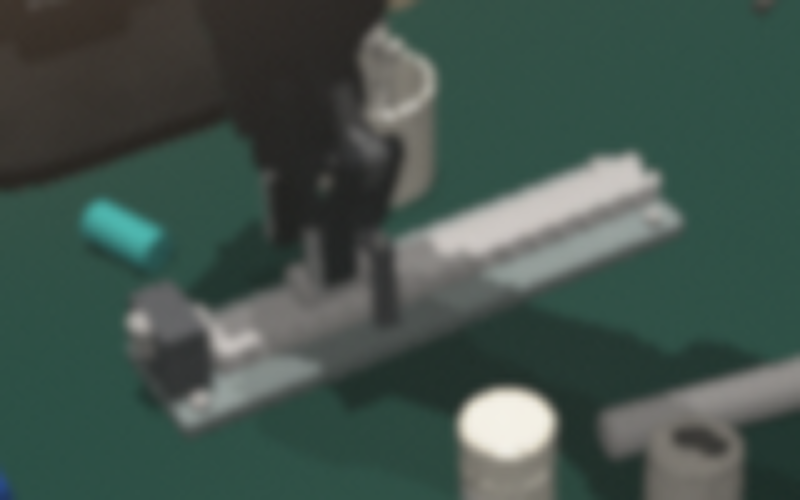

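>>> {"api": "jog_arm", "payload": {"motion": [[0,0,3,0,0,0,28],[0,0,3,0,0,0,28],[0,0,3,0,0,0,28],[0,0,0,0,0,0,28]]}}

```text
time_s: 6.05
tool_pos: [610.3, 106.1, 4.5]
tcp_rot: [0.71, 0.705, 0.003, -0.0]
force: [-0.2, -0.1, 0.3]
width: 0.327
```

```bash
python3 - <<'E'
from h import *
s=st(); im,p=snap('wrist','w8'); im,p=load('w8')
c=im[190:340,220:420]; cv2.imwrite('pics/w8c.png',cv2.resize(c,None,fx=4,fy=4,interpolation=cv2.INTER_CUBIC))
E
```

```text
t 6.05 pos [610.3 106.1   4.5] yaw 89.6 tilt 0.36 F [-0.2 -0.1  0.3] w 28.0 j [-0.02  0.83 -0.31  1.7   0.37  0.67 -0.53]
```

View pics/w8c.png

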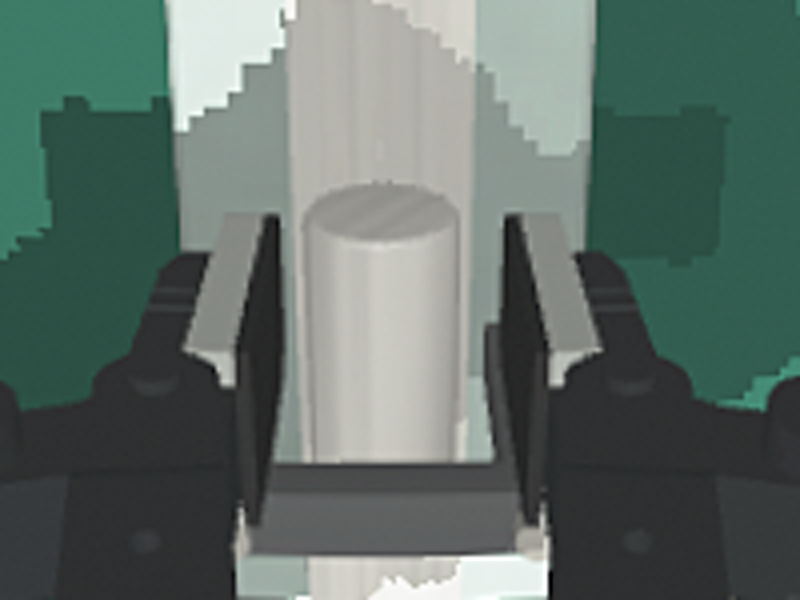

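>>> {"api": "jog_arm", "payload": {"motion": [[0,-1,4,0,0,0,28],[0,0,3.5,0,0,0,28],[0,0,0,0,0,0,24],[0,0,0,0,0,0,15],[0,0,0,0,0,0,10],[0,0,0,0,0,0,10]], "grip_force": 40}}

```text
time_s: 6.7
tool_pos: [609.1, 106.3, -2.6]
tcp_rot: [0.709, 0.705, 0.003, -0.0]
force: [-1.1, -0.1, 1.1]
width: 0.213
```

```bash
python3 - <<'E'
from h import *
s=st(); im,p=snap('wrist','w9'); im,p=load('w9')
c=im[190:340,220:420]; cv2.imwrite('pics/w9c.png',cv2.resize(c,None,fx=4,fy=4,interpolation=cv2.INTER_CUBIC))
E
```

```text
t 6.7 pos [609.1 106.3  -2.6] yaw 89.61 tilt 0.34 F [-1.1 -0.1  1.1] w 18.2 j [-0.02  0.84 -0.31  1.7   0.37  0.66 -0.54]
```

View pics/w9c.png

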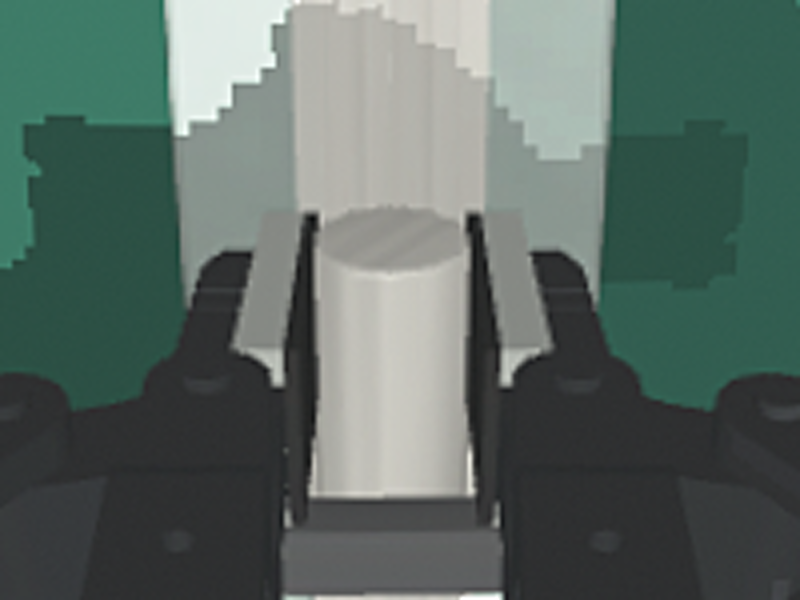

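The fingers stopped at 18.2 mm, which is a chord about 4 mm above the axis, so the tips are near z≈34. I'll go 6 mm lower for a proper grip, since the walls only start at 24.5.

>>> {"api": "jog_arm", "payload": {"motion": [[0,0,0,0,0,0,27],[0,0,0,0,0,0,27],[0,0,3,0,0,0,27],[0,0,3,0,0,0,27],[0,0,0,0,0,0,15],[0,0,0,0,0,0,10],[0,0,0,0,0,0,10]], "grip_force": 50}}

```text
time_s: 7.45
tool_pos: [609.2, 106.3, -9.1]
tcp_rot: [0.709, 0.705, 0.003, -0.0]
force: [-0.5, -0.1, 1.8]
width: 0.238
```

```bash
python3 - <<'E'
from h import *
s=st(); im,p=snap('wrist','w10'); im,p=load('w10')
c=im[190:340,220:420]; cv2.imwrite('pics/w10c.png',cv2.resize(c,None,fx=4,fy=4,interpolation=cv2.INTER_CUBIC))
E
```

```text
t 7.45 pos [609.2 106.3  -9.1] yaw 89.62 tilt 0.34 F [-0.5 -0.1  1.8] w 20.3 j [-0.03  0.84 -0.3   1.7   0.37  0.65 -0.54]
```

View pics/w10c.png

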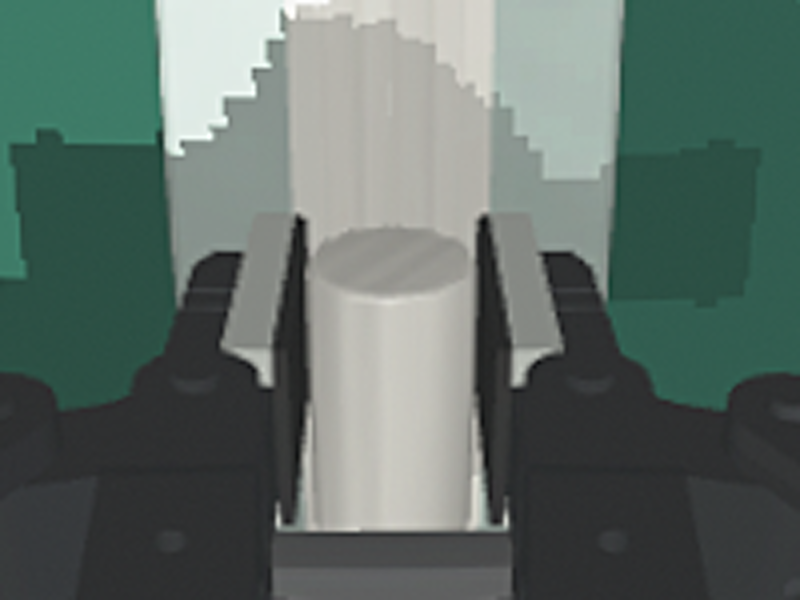

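Gripped at the full 20.3 mm. Now I drag it towards the stop.

>>> {"api": "jog_arm", "payload": {"motion": [[4,0,0,0,0,0,10],[5,0,0,0,0,0,10],[5,0,0,0,0,0,10],[5,0,0,0,0,0,10],[4,0,0,0,0,0,10],[0,0,0,0,0,0,10]]}}

```text
time_s: 8.1
tool_pos: [609.0, 105.2, -9.1]
tcp_rot: [0.713, 0.701, -0.012, 0.01]
force: [-1.4, 1.9, 0.1]
width: 0.241
```

```bash
python3 - <<'E'
from h import *
s=st(); im,p=snap('wrist','w11'); im,p=load('w11')
c=im[130:350,200:440]; cv2.imwrite('pics/w11c.png',cv2.resize(c,None,fx=3,fy=2.7,interpolation=cv2.INTER_CUBIC))
E
```

```text
t 8.1 pos [609.  105.2  -9.1] yaw 89.07 tilt 1.78 F [-1.4  1.9  0.1] w 20.6 j [-0.06  0.85 -0.28  1.69  0.38  0.67 -0.57]
```

View pics/w11c.png

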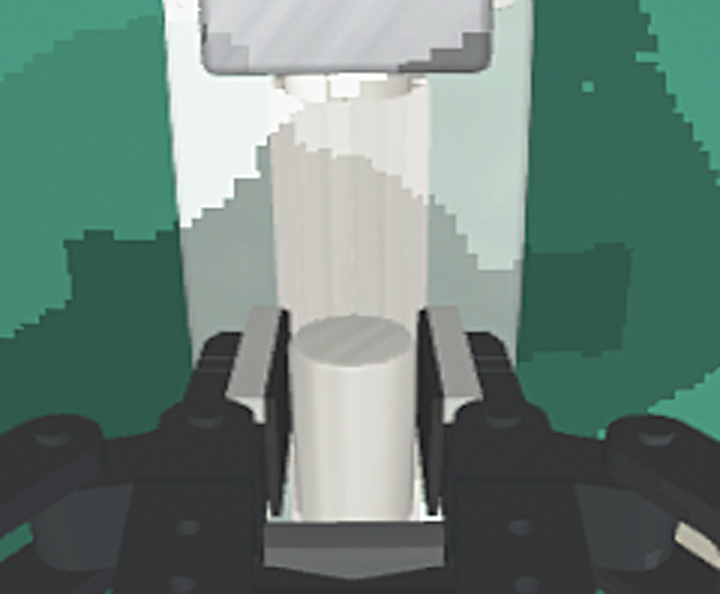

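```bash
python3 - <<'E'
from h import *
for f,u,v in (('w10',318,264),('w11',317.3,265)):
    im,p=load(f); print(onz(p,u,v,40,True))
    E=p['extrinsics']; print('cam',(-E[:3,:3].T@E[:3,3]).round(1))
E
```

```text
[609.57538535 116.02778001  40.        ]
cam [609.4 179.  159.7]
[609.51568693 116.34365677  40.        ]
cam [611.1 183.8 157.1]
```

>>> {"api": "jog_arm", "payload": {"motion": [[5,0,0,0,0,0,10]]}}

```text
time_s: 8.25
tool_pos: [608.9, 105.2, -9.2]
tcp_rot: [0.713, 0.701, -0.015, 0.012]
force: [-0.8, -11.7, 7.7]
width: 0.242
```

```bash
python3 - <<'E'
from h import *
s=st(); print(s['torque'])
E
```

```text
t 8.25 pos [608.9 105.2  -9.2] yaw 89.0 tilt 2.23 F [ -0.8 -11.7   7.7] w 20.7 j [-0.07  0.85 -0.27  1.69  0.39  0.68 -0.58]
[-2.50271381  0.30129771  0.24447146]
```

```bash
python3 - <<'E'
from h import *
plan((609,120,-9),89.6,1)
E
```

```text
[14.8, -0.2, -0.7] [-0.25, 2.21, -0.6]
```

>>> {"api": "jog_arm", "payload": {"motion": [[12,0,-1,0,2,-0.5,10],[12,0,-0.5,0,1,0,10]], "grip_force": 60}}

```text
time_s: 8.45
tool_pos: [608.7, 105.8, -9.1]
tcp_rot: [0.713, 0.701, -0.011, 0.003]
force: [-2.0, -15.8, 8.6]
width: 0.233
```

```bash
python3 - <<'E'
from h import *
s=st(); im,p=snap('wrist','w12'); im,p=load('w12')
c=im[130:350,200:440]; cv2.imwrite('pics/w12c.png',cv2.resize(c,None,fx=3,fy=2.7,interpolation=cv2.INTER_CUBIC))
E
```

```text
t 8.45 pos [608.7 105.8  -9.1] yaw 89.01 tilt 1.32 F [ -2.  -15.8   8.6] w 19.9 j [-0.05  0.85 -0.29  1.69  0.37  0.68 -0.56]
```

View pics/w12c.png

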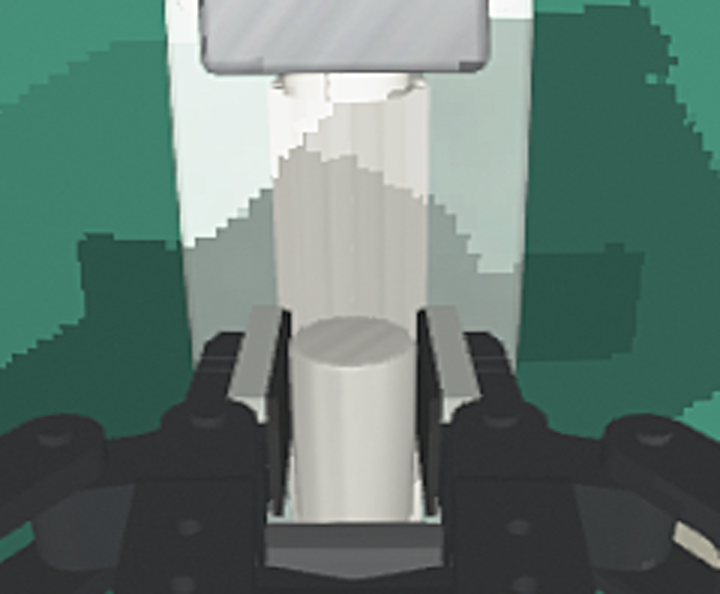

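The off-cut is jammed in the V while I drag: Fy is −16 N, Fz is +9 N and it hasn't moved. There are 6 mm of free height under the bar, so I'll lift about 2.5 mm first and then drag.

>>> {"api": "jog_arm", "payload": {"motion": [[0,0,0,0,1.3,-0.5,10],[0,0,-1.5,0,0,0,10],[0,0,-1.5,0,0,0,10],[0,0,0,0,0,0,10]]}}

```text
time_s: 8.9
tool_pos: [608.7, 106.4, -9.1]
tcp_rot: [0.71, 0.704, -0.002, -0.006]
force: [-0.6, -1.8, 4.5]
width: 0.24
```

```bash
python3 - <<'E'
from h import *
s=st(); im,p=snap('wrist','w13'); im,p=load('w13'); plan((609,108,-7),89.6,1)
c=im[130:350,200:440]; cv2.imwrite('pics/w13c.png',cv2.resize(c,None,fx=3,fy=2.7,interpolation=cv2.INTER_CUBIC))
E
```

```text
t 8.9 pos [608.7 106.4  -9.1] yaw 89.47 tilt 0.76 F [-0.6 -1.8  4.5] w 20.5 j [-0.02  0.85 -0.31  1.69  0.37  0.67 -0.53]
[1.6, 0.3, -2.0] [-0.68, -0.32, -0.13]
```

View pics/w13c.png

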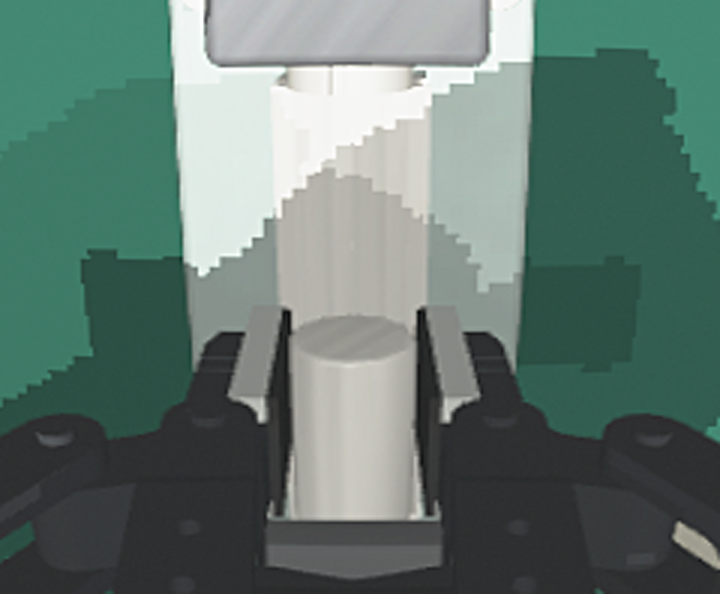

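```bash
python3 - <<'E'
from h import *
im,p=snap('scene','s13'); im,p=load('s13'); E=p['extrinsics']; print((-E[:3,:3].T@E[:3,3]).round(0))
c=im[185:260,230:330]; cv2.imwrite('pics/s13c.png',cv2.resize(c,None,fx=8,fy=8,interpolation=cv2.INTER_CUBIC))
for X in [(609,118,28),(599,118,28),(599,118,10),(599,118,45),(620,118,28),(599,96,28),(609.5,117,40),(609.5,84.2,54)]: 
    u=proj(p,X); print(X,u.round(1),((u-[230,185])*8).round(0))
E
```

```text
[-68. 416. 650.]
(609, 118, 28) [258.2 228.7] [226. 350.]
(599, 118, 28) [260.4 231.3] [243. 370.]
(599, 118, 10) [261.  237.7] [248. 421.]
(599, 118, 45) [259.8 225.1] [239. 321.]
(620, 118, 28) [255.9 225.9] [207. 327.]
(599, 96, 28) [269.6 227.6] [317. 341.]
(609.5, 117, 40) [258.1 224.1] [225. 313.]
(609.5, 84.2, 54) [271.4 213.7] [331. 229.]
```

View pics/s13c.png

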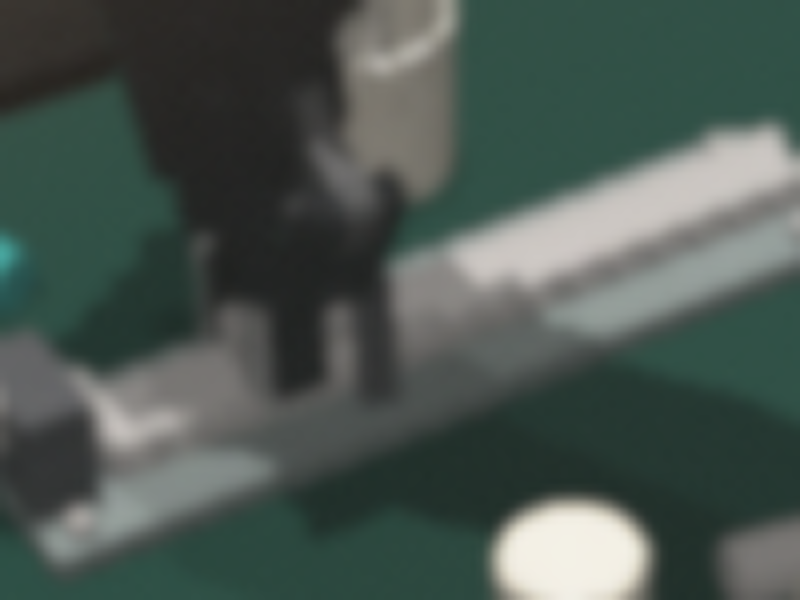

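```bash
python3 - <<'E'
from h import *
im,p=load('s13')
for cu,cv in [(275,397),(323,387)]:
  o,d=ray(p,230+cu/8,185+cv/8)
  for x in (585,590,595,599): 
    t=(x-o[0])/d[0]; print((cu,cv),(o+d*t).round(1))
for X in [(586.5,89,10),(586.5,79,10),(586.5,89,54),(580,159,10)]: print(X,((proj(p,X)-[230,185])*8).round(0))
E
```

```text
(275, 397) [585. 116.  28.]
(275, 397) [590.  113.7  23.2]
(275, 397) [595.  111.4  18.4]
(275, 397) [599.  109.6  14.6]
(323, 387) [585.  101.9  24.8]
(323, 387) [590.   99.5  20. ]
(323, 387) [595.   97.1  15.2]
(323, 387) [599.   95.2  11.4]
(586.5, 89, 10) [366. 408.]
(586.5, 79, 10) [398. 395.]
(586.5, 89, 54) [357. 282.]
(580, 159, 10) [141. 520.]
```

Triangulating the near fingertip with the scene view gives z≈20–23. In the wrist crop a gap shows between the pads and the rod. So this grip is on the 24 mm wide groove walls, not the rod, and the earlier one (reading 18.2) was the real rod grip. I'll open, rise 6.5 mm and regrip.

>>> {"api": "jog_arm", "payload": {"motion": [[0,0,0,0,0,0,27],[0,0,0,0,0,0,27],[0,0,-3.5,-0.6,-0.3,0,27],[0,0,-3,0,0,0,27],[0,0,0,0,0,0,15],[0,0,0,0,0,0,10],[0,0,0,0,0,0,10]], "grip_force": 50}}

```text
time_s: 9.7
tool_pos: [609.4, 110.7, 1.5]
tcp_rot: [0.71, 0.704, 0.002, -0.0]
force: [-0.0, -0.9, 0.1]
width: 0.205
```

>>> {"api": "jog_arm", "payload": {"motion": [[3,0,0,0,0,0,10],[4,0,0,0,0,0,10]]}}

```text
time_s: 9.9
tool_pos: [609.6, 117.1, 1.2]
tcp_rot: [0.71, 0.704, 0.002, -0.0]
force: [0.2, -0.2, -0.0]
width: 0.206
```

```bash
python3 - <<'E'
from h import *
s=st(); im,p=snap('wrist','w14'); im,p=load('w14'); plan((609,120,-3),89.6,1)
c=im[130:350,200:440]; cv2.imwrite('pics/w14c.png',cv2.resize(c,None,fx=3,fy=2.7,interpolation=cv2.INTER_CUBIC))
E
```

```text
t 9.9 pos [609.6 117.1   1.2] yaw 89.48 tilt 0.25 F [ 0.2 -0.2 -0. ] w 17.6 j [-0.04  0.83 -0.31  1.69  0.36  0.67 -0.55]
[1.5, -0.5, 4.3] [0.16, -0.26, -0.04]
```

View pics/w14c.png

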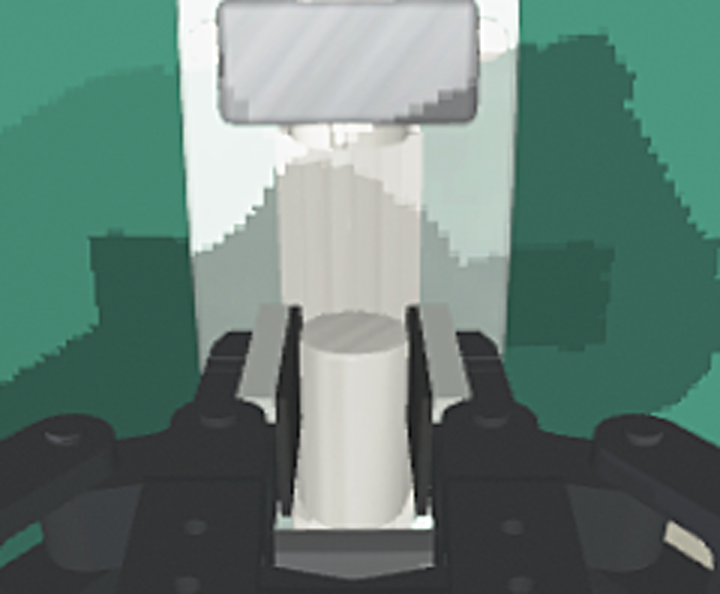

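The off-cut slides now. The grip is high (17.6 reading) and well forward, so I'll regrip lower and nearer its middle, then drag clear.

>>> {"api": "jog_arm", "payload": {"motion": [[0,0,0,0,0,0,27],[0,0,0,0,0,0,27],[-5,0,2,0,0,0,27],[-4,0,3,0,0,0,27],[0,0,0,0,0,0,27]]}}

```text
time_s: 10.45
tool_pos: [609.4, 109.1, -4.5]
tcp_rot: [0.71, 0.705, 0.002, -0.001]
force: [0.3, -0.5, 0.8]
width: 0.313
```

```bash
python3 - <<'E'
from h import *
s=st(); plan((609.2,107,-4),89.6,1)
E
```

```text
t 10.45 pos [609.4 109.1  -4.5] yaw 89.6 tilt 0.29 F [ 0.3 -0.5  0.8] w 26.7 j [-0.03  0.84 -0.31  1.7   0.37  0.66 -0.54]
[-2.1, -0.2, -0.5] [0.15, -0.25, -0.0]
```

>>> {"api": "jog_arm", "payload": {"motion": [[-1,0,-1,0,0,0,15],[0,0,0,0,0,0,10],[0,0,0,0,0,0,10],[0,0,0,0,0,0,10],[3,0,0,0,0,0,10],[4,0,0,0,0,0,10]], "grip_force": 50}}

```text
time_s: 11.05
tool_pos: [609.1, 111.7, -2.5]
tcp_rot: [0.711, 0.704, 0.0, 0.0]
force: [-0.4, -3.0, 2.9]
width: 0.208
```

```bash
python3 - <<'E'
from h import *
s=st(); im,p=snap('wrist','w15'); im,p=load('w15')
c=im[130:350,200:440]; cv2.imwrite('pics/w15c.png',cv2.resize(c,None,fx=3,fy=2.7,interpolation=cv2.INTER_CUBIC))
E
```

```text
t 11.05 pos [609.1 111.7  -2.5] yaw 89.43 tilt 0.06 F [-0.4 -3.   2.9] w 17.8 j [-0.04  0.84 -0.3   1.69  0.37  0.67 -0.55]
```

View pics/w15c.png

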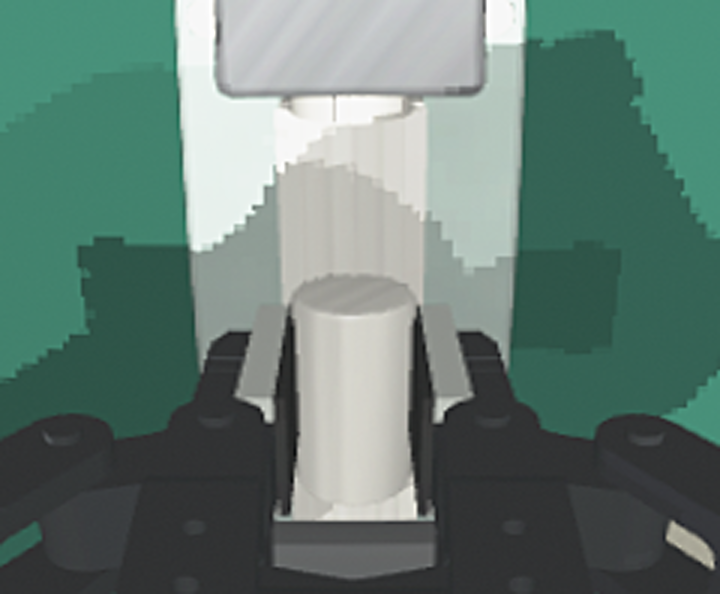

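The off-cut is nearly clear: its rear end is at crop (352,500), just in front of the bridge bar at 520. I'll drag 12 mm more and lift.

>>> {"api": "jog_arm", "payload": {"motion": [[5,0,0,0,0,0,10],[5,0,0,0,0,0,10],[5,0,0,0,0,0,10],[0,0,-4,0,0,0,10],[0,0,-6,0,0,0,10],[0,0,0,0,0,0,10]]}}

```text
time_s: 11.7
tool_pos: [609.3, 132.7, 8.0]
tcp_rot: [0.709, 0.705, 0.002, -0.001]
force: [0.2, 0.6, -0.5]
width: 0.211
```

```bash
python3 - <<'E'
from h import *
s=st(); im,p=snap('wrist','w16'); im,p=load('w16')
c=im[130:350,200:440]; cv2.imwrite('pics/w16c.png',cv2.resize(c,None,fx=3,fy=2.7,interpolation=cv2.INTER_CUBIC))
E
```

```text
t 11.7 pos [609.3 132.7   8. ] yaw 89.63 tilt 0.3 F [ 0.2  0.6 -0.5] w 18.0 j [-0.06  0.83 -0.31  1.68  0.36  0.69 -0.56]
```

View pics/w16c.png

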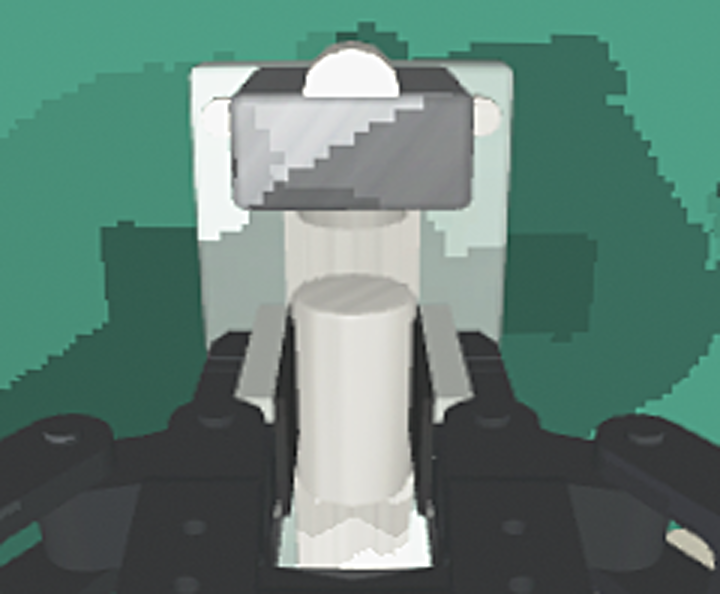

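```bash
python3 - <<'E'
from h import *
im,p=load('top0'); g=lambda x,y,z:onz(p,160+x/2.7,140+y/2.7,z)[:2]
c=[g(606,124,22),g(738,139,22),g(717,353,22),g(585,339,22)]
print(np.round(c,1)); c=np.array(c); print([np.linalg.norm(c[i]-c[(i+1)%4]).round(1) for i in range(4)],'ctr',c.mean(0))
ax=(c[0]+c[3]-c[1]-c[2]);print('xaxis yaw',np.degrees(np.arctan2(ax[1],ax[0])))
ay=(c[2]+c[3]-c[0]-c[1]);print('yaxis yaw',np.degrees(np.arctan2(ay[1],ay[0])))
im,p=load('w1'); g=lambda u,v,z:onz(p,u,v,z,True)[:2].round(1)
print([g(*q,22) for q in ((315,104),(458,52),(486,137),(352,194))])
im,p=load('w16')
for v in (313,310): print(onz(p,200+355/3,130+v/2.7,50.6,True).round(1))
print('rear',onz(p,200+355/3,130+503/2.7,45,True).round(1))
im,p=load('w15')
print(onz(p,200+353/3,130+315/2.7,40,True).round(1),'rear',onz(p,200+355/3,130+503/2.7,35,True).round(1))
plan((609,100,100),89.6,4)
E
```

```text
[[ 631.2 -191. ]
 [ 618.6 -307.1]
 [ 433.5 -284.2]
 [ 445.8 -170.2]]
[np.float64(116.8), np.float64(186.5), np.float64(114.6), np.float64(186.6)] ctr [ 532.27728912 -238.09450124]
xaxis yaw 83.8293370759859
yaxis yaw 173.26920599882143
[array([ 452.3, -167.2]), array([ 632.6, -188.1]), array([ 620.1, -295.8]), array([ 438.7, -277.6])]
[610.  148.   50.6]
[610.  148.6  50.6]
rear [609.8 104.4  45. ]
[609.6 126.9  40. ] rear [609.5  84.   35. ]
[-8.0, 0.1, -23.1] [0.02, -0.07, 0.01]
[-8.1, 0.1, -23.1] [0.02, -0.07, 0.01]
[-8.1, 0.1, -23.1] [0.02, -0.07, 0.01]
[-8.1, 0.1, -23.1] [0.02, -0.07, 0.01]
```

>>> {"api": "jog_arm", "payload": {"motion": [[0,0,-23,0,0,0,10],[-5,0,-25,0,0,0,10],[-10,0,-25,0,0,0,10],[-20,0,-20,0,0,0,10]]}}

```text
time_s: 12.15
tool_pos: [605.1, 102.2, 99.4]
tcp_rot: [0.706, 0.708, 0.001, -0.006]
force: [0.5, 0.1, 0.9]
width: 0.212
```

```bash
python3 - <<'E'
from h import *
st(); plan((520,-350,130),83.7,14)
E
```

```text
t 12.15 pos [605.1 102.2  99.4] yaw 90.1 tilt 0.67 F [0.5 0.1 0.9] w 18.1 j [ 0.03  0.7  -0.37  1.64  0.3   0.86 -0.47]
[-32.3, -6.1, -2.4] [-0.03, -0.04, 0.46]
[-32.3, -5.9, -2.4] [-0.03, -0.04, 0.46]
[-32.4, -5.6, -2.4] [-0.03, -0.04, 0.46]
[-32.4, -5.4, -2.4] [-0.03, -0.04, 0.46]
[-32.5, -5.1, -2.4] [-0.03, -0.04, 0.46]
[-32.5, -4.9, -2.4] [-0.03, -0.04, 0.46]
[-32.5, -4.6, -2.3] [-0.03, -0.04, 0.46]
[-32.6, -4.3, -2.3] [-0.03, -0.04, 0.46]
[-32.6, -4.1, -2.3] [-0.03, -0.04, 0.46]
[-32.6, -3.8, -2.3] [-0.03, -0.04, 0.46]
[-32.7, -3.5, -2.3] [-0.03, -0.04, 0.46]
[-32.7, -3.3, -2.2] [-0.03, -0.04, 0.46]
[-32.7, -3.0, -2.2] [-0.03, -0.04, 0.46]
[-32.7, -2.8, -2.2] [-0.03, -0.04, 0.46]
```

>>> {"api": "jog_arm", "payload": {"motion": [[-20,-4,-5,0,0,0.4,10],[-32,-6,-4,0,0,0.4,10],[-32,-6,-3,0,0,0.4,10],[-32,-6,-3,0,0,0.4,10],[-32,-5,-3,0,0,0.4,10],[-32,-5,-2,0,0,0.4,10],[-32,-5,-2,0,0,0.4,10],[-32,-4,-2,0,0,0.4,10],[-32,-4,-2,0,0,0.4,10],[-32,-4,-2,0,0,0.4,10],[-32,-4,-2,0,0,0.4,10],[-32,-3,-2,0,0,0.4,10],[-32,-3,-2,0,0,0.4,10],[-22,-3,0,0,0,0.4,10],[0,0,0,0,0,0,10],[0,0,0,0,0,0,10],[0,0,0,0,0,0,10]]}}

```text
time_s: 13.85
tool_pos: [523.9, -334.2, 130.4]
tcp_rot: [0.742, 0.671, 0.009, -0.005]
force: [0.2, 0.6, 0.0]
width: 0.208
```

```bash
python3 - <<'E'
from h import *
st(); snap('wrist','w17'); st()
E
```

```text
t 13.85 pos [ 523.9 -334.2  130.4] yaw 84.27 tilt 1.14 F [0.2 0.6 0. ] w 17.8 j [ 0.78  0.68 -0.4   1.59  0.28  0.94  0.19]
t 13.9 pos [ 524.3 -333.4  130.6] yaw 84.34 tilt 1.18 F [ 0.6  0.9 -0.4] w 18.0 j [ 0.78  0.68 -0.4   1.59  0.28  0.94  0.19]
```

View pics/w17.png

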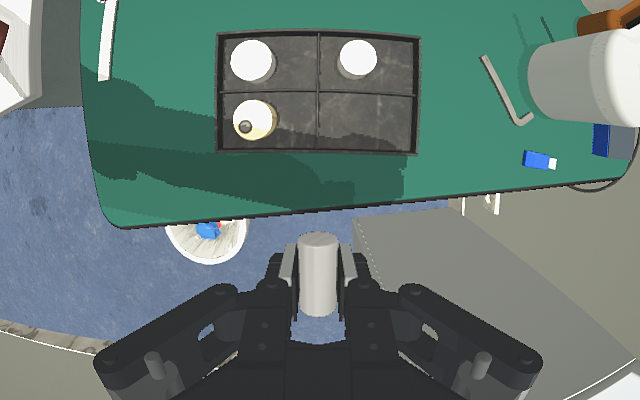

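Wrist view: the off-cut is held at (318,275). The tray corners are (218,33), (419,38), (416,155) and (218,152), and the empty bay, to the right and near, is around (367,122).

```bash
python3 - <<'E'
from h import *
im,p=load('w17'); g=lambda u,v,z:onz(p,u,v,z,True)[:2]
c=np.array([g(218,33,22),g(419.5,37.5,22),g(416,154,22),g(218,152,22)]);print(c.round(1),[np.linalg.norm(c[i]-c[(i+1)%4]).round(1) for i in range(4)],c.mean(0))
xa=c[0]+c[1]-c[2]-c[3]; print('x yaw',np.degrees(np.arctan2(xa[1],xa[0]))); ya=c[0]+c[3]-c[1]-c[2]; print('y yaw',np.degrees(np.arctan2(ya[1],ya[0])))
print('dividers: centre crossing',g(318,93,18)); ct=c.mean(0); a=np.radians(84); 
print('bay',ct-27.5*np.array([np.cos(a),np.sin(a)])-46.5*np.array([-np.sin(a),np.cos(a)]))
print('bay floor corners', [g(*q,3).round(1) for q in ((320,148),(411,150))])
E
```

```text
[[ 449.3 -171.2]
 [ 633.3 -193.9]
 [ 620.1 -303.9]
 [ 436.8 -283.4]] [np.float64(185.4), np.float64(110.9), np.float64(184.4), np.float64(112.9)] [ 534.89789884 -238.11607235]
x yaw 83.40267975045727
y yaw 173.30023505423958
dividers: centre crossing [ 534.55625477 -241.18384161]
bay [ 578.26863424 -270.32599801]
bay floor corners [array([ 531.4, -292.8]), array([ 621.1, -302.3])]
```

```bash
python3 - <<'E'
from h import *
plan((578,-265.5,40),83.4,7)
E
```

```text
[10.1, 6.6, 13.2] [0.04, -0.16, 0.13]
[10.2, 6.6, 13.1] [0.04, -0.16, 0.13]
[10.3, 6.6, 13.1] [0.04, -0.16, 0.13]
[10.3, 6.6, 13.1] [0.04, -0.16, 0.13]
[10.4, 6.5, 13.0] [0.04, -0.16, 0.13]
[10.4, 6.5, 13.0] [0.04, -0.16, 0.13]
[10.5, 6.5, 13.0] [0.04, -0.16, 0.13]
```

>>> {"api": "jog_arm", "payload": {"motion": [[10,6.6,13,0,-0.2,0.1,10],[10,6.6,13,0,-0.2,0.1,10],[10,6.6,13,0,-0.2,0.1,10],[10,6.6,13,0,-0.2,0.1,10],[10,6.6,13,0,-0.2,0.1,10],[10,6.5,13,0,-0.1,0.1,10],[10,6.5,13,0,0,0.1,10],[0,0,0,0,0,0,10]]}}

```text
time_s: 14.7
tool_pos: [586.3, -242.6, 33.0]
tcp_rot: [0.738, 0.675, 0.006, -0.002]
force: [0.1, 0.6, -1.0]
width: 0.215
```

```bash
python3 - <<'E'
from h import *
st(); plan((578,-265.5,30),83.4,1)
E
```

```text
t 14.7 pos [ 586.3 -242.6   33. ] yaw 84.88 tilt 0.76 F [ 0.1  0.6 -1. ] w 18.3 j [ 0.56  0.81 -0.34  1.63  0.34  0.76 -0.02]
[-23.6, -6.3, 2.6] [0.34, -0.68, 1.48]
```

>>> {"api": "jog_arm", "payload": {"motion": [[-11,-3,0,0.2,-0.3,0.7,10],[-11,-3,0,0.2,-0.3,0.7,10],[0,0,0,0,0,0,10],[0,0,0,0,0,0,10]]}}

```text
time_s: 15.1
tool_pos: [577.3, -267.4, 33.5]
tcp_rot: [0.747, 0.664, -0.001, 0.0]
force: [-0.5, -0.1, -0.6]
width: 0.214
```

```bash
python3 - <<'E'
from h import *
st(); snap('wrist','w18'); plan((578,-265.5,-18),83.4,6)
E
```

```text
t 15.1 pos [ 577.3 -267.4   33.5] yaw 83.28 tilt 0.12 F [-0.5 -0.1 -0.6] w 18.3 j [ 0.58  0.81 -0.32  1.62  0.34  0.77 -0.01]
[0.5, 0.1, 8.6] [-0.01, 0.03, -0.02]
[0.5, 0.1, 8.6] [-0.01, 0.03, -0.02]
[0.5, 0.1, 8.6] [-0.01, 0.03, -0.02]
[0.5, 0.1, 8.6] [-0.01, 0.03, -0.02]
[0.4, 0.1, 8.6] [-0.01, 0.03, -0.02]
[0.4, 0.1, 8.6] [-0.01, 0.03, -0.02]
```

View pics/w18.png

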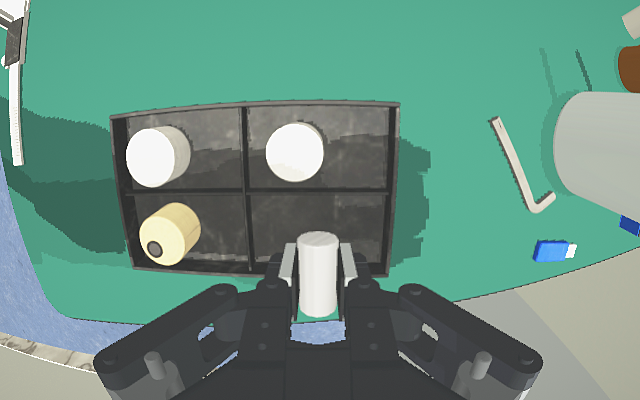

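```bash
python3 - <<'E'
from h import *
im,p=load('w18'); g=lambda u,v,z:onz(p,u,v,z,True)[:2].round(1)
print('div x0',g(318,190,16),'div y0',g(248,230,18),'wallR',g(390,230,22),'bottom wall',g(388,275,22),g(255,272,22),'rodfront',g(318,248,76))
E
```

```text
div x0 [ 580.9 -241.6] div y0 [ 532.7 -262.2] wallR [ 623.6 -271.4] bottom wall [ 621.3 -304.4] [ 532.4 -291.3] rodfront [ 579.6 -252.8]
```

>>> {"api": "jog_arm", "payload": {"motion": [[0.5,0,9,0,0,0,10],[0.5,0,9,0,0,0,10],[0.3,0,9,0,0,0,10],[0,0,9,0,0,0,10],[0,0,8,0,0,0,10],[0,0,5,0,0,0,10],[0,0,0,0,0,0,10]]}}

```text
time_s: 15.85
tool_pos: [576.5, -266.7, -20.4]
tcp_rot: [0.748, 0.664, -0.001, -0.0]
force: [-0.2, -0.2, -0.2]
width: 0.211
```

```bash
python3 - <<'E'
from h import *
st(); snap('wrist','w19')
E
```

```text
t 15.85 pos [ 576.5 -266.7  -20.4] yaw 83.21 tilt 0.17 F [-0.2 -0.2 -0.2] w 18.0 j [ 0.57  0.88 -0.29  1.65  0.37  0.67 -0.04]
```

View pics/w19.png

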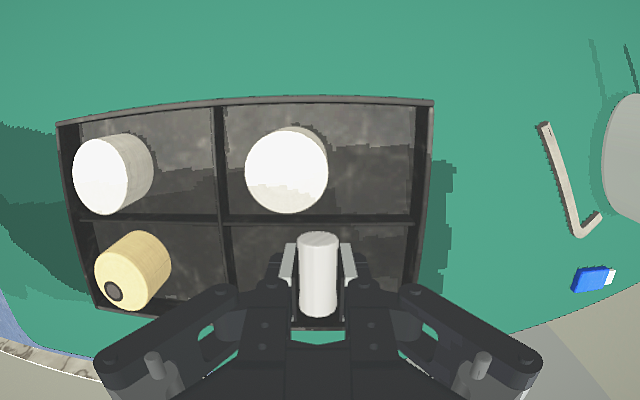

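>>> {"api": "jog_arm", "payload": {"motion": [[0,0,0,0,0,0,22],[0,0,0,0,0,0,28],[0,0,0,0,0,0,32],[0,0,-8,0,0,0,32],[0,0,-20,0,0,0,32],[0,0,-30,0,0,0,32],[0,0,-40,0,0,0,50],[0,0,-40,0,0,0,50],[-10,0,-25,0,0,0,50],[0,0,0,0,0,0,50]]}}

```text
time_s: 16.9
tool_pos: [577.4, -276.7, 155.1]
tcp_rot: [0.747, 0.664, 0.0, 0.003]
force: [0.3, 0.3, 0.2]
width: 0.588
```

```bash
python3 - <<'E'
from h import *
st(); snap('wrist','w20'); plan((440,0,180),100,14)
E
```

```text
t 16.9 pos [ 577.4 -276.7  155.1] yaw 83.27 tilt 0.32 F [0.3 0.3 0.2] w 50.2 j [ 0.63  0.67 -0.38  1.52  0.28  1.01  0.06]
[18.4, -12.0, -1.9] [0.01, 0.01, -1.19]
[18.6, -11.6, -1.9] [0.01, 0.01, -1.19]
[18.8, -11.2, -1.9] [0.01, 0.01, -1.19]
[19.1, -10.8, -1.9] [0.01, 0.01, -1.19]
[19.3, -10.4, -1.9] [0.01, 0.01, -1.19]
[19.5, -10.0, -1.9] [0.01, 0.01, -1.19]
[19.7, -9.6, -1.9] [0.01, 0.01, -1.19]
[19.9, -9.2, -1.9] [0.01, 0.01, -1.19]
[20.1, -8.8, -1.9] [0.01, 0.01, -1.19]
[20.3, -8.4, -1.9] [0.01, 0.01, -1.19]
[20.4, -7.9, -1.9] [0.01, 0.01, -1.19]
[20.6, -7.5, -1.9] [0.01, 0.01, -1.19]
[20.7, -7.1, -1.9] [0.01, 0.01, -1.19]
[20.9, -6.7, -1.9] [0.01, 0.01, -1.19]
```

View pics/w20.png

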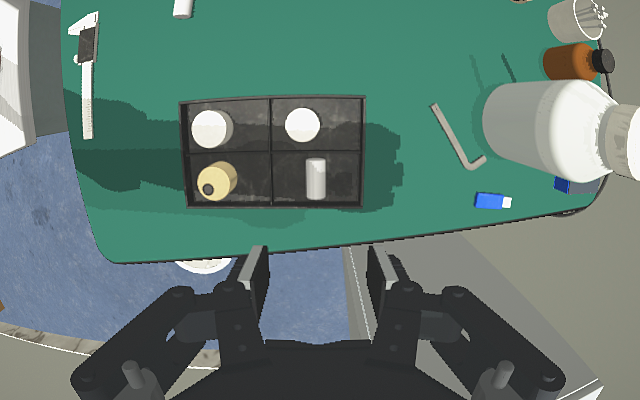

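Wrist view: the off-cut lies flat in the empty bay, at pixel (316,178). Next is the longer rod; I approach from behind its −y end for a still shot.

```bash
python3 - <<'E'
from h import *
plan((462,-145,110),79,8)
E
```

```text
[14.5, -16.1, 5.4] [0.01, 0.01, 0.55]
[14.3, -16.3, 5.4] [0.01, 0.01, 0.55]
[14.1, -16.4, 5.4] [0.01, 0.01, 0.55]
[14.0, -16.5, 5.4] [0.01, 0.01, 0.55]
[13.8, -16.7, 5.4] [0.01, 0.01, 0.55]
[13.7, -16.8, 5.4] [0.01, 0.01, 0.55]
[13.5, -16.9, 5.4] [0.01, 0.01, 0.55]
[13.3, -17.1, 5.4] [0.01, 0.01, 0.55]
```

>>> {"api": "jog_arm", "payload": {"motion": [[14,-16,5,0,0,0.6,50],[14,-16,5,0,0,0.6,50],[14,-16,5,0,0,0.6,50],[14,-16,5,0,0,0.6,50],[14,-16,5,0,0,0.5,45],[14,-17,5,0,0,0.5,45],[13,-17,5,0,0,0.5,45],[13,-15,5,0,0,0.5,45],[0,0,0,0,0,0,45],[0,0,0,0,0,0,45]]}}

```text
time_s: 17.95
tool_pos: [451.8, -134.9, 103.1]
tcp_rot: [0.771, 0.637, -0.005, -0.009]
force: [0.2, 0.2, -0.1]
width: 0.526
```

```bash
python3 - <<'E'
from h import *
st(); im,p=snap('wrist','w21'); st()
E
```

```text
t 17.95 pos [ 451.8 -134.9  103.1] yaw 79.07 tilt 1.18 F [ 0.2  0.2 -0.1] w 44.9 j [ 0.49  0.52 -0.35  2.02  0.27  0.67 -0.23]
t 18.0 pos [ 451.6 -134.8  103.1] yaw 79.06 tilt 1.22 F [-0.7  0.8 -0.9] w 45.3 j [ 0.49  0.52 -0.35  2.02  0.27  0.67 -0.23]
```

View pics/w21.png

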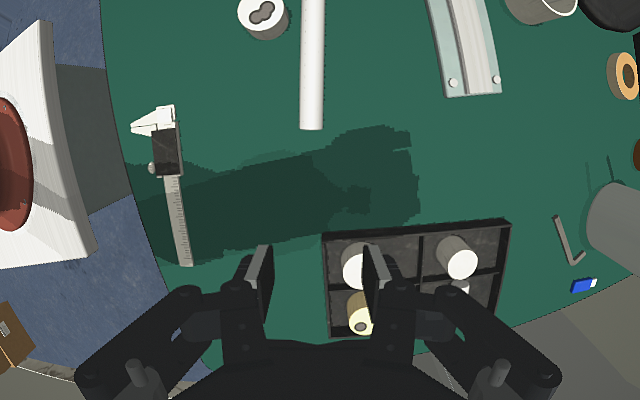

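Two loose grey rods: top-view pixels (310,256) and (190,264). The first measured about 120 mm in w2, so it is the longer one; here its near end is at (311,129). I confirm its length and pose with a crop.

```bash
python3 - <<'E'
from h import *
im,p=load('top0')
for a,b in (((286,250.5),(336.5,261.5)),((173.5,270.5),(207.5,257))):
    A,B=onz(p,*a,10),onz(p,*b,10); print(A.round(0),B.round(0),np.linalg.norm(A-B).round(1))
c=im[235:285,165:345]; cv2.imwrite('pics/rods.png',cv2.resize(c,None,fx=4.4,fy=4.4,interpolation=cv2.INTER_CUBIC))
im,p=load('w21')
m=(im.min(2)>120).astype(np.uint8)
for v in (3,20,40,60,80,100,120):
    xs=np.where(m[v,285:340])[0]+285; 
    L,Rr=onz(p,xs.min()-.5,v,10,True),onz(p,xs.max()+.5,v,10,True); print(v,xs.min(),xs.max(),L.round(1)[:2],Rr.round(1)[:2],((L+Rr)/2).round(1)[:2])
print('end',onz(p,311,131,10,True).round(1),onz(p,311,128,20,True).round(1))
E
```

```text
[480.  40.  10.] [455. -78.  10.] 120.5
[435. 296.  10.] [466. 220.  10.] 82.2
3 302 324 [469.4  36.1] [488.4  32.1] [478.9  34.1]
20 301 323 [465.6  20.4] [484.5  16.5] [475.   18.5]
40 301 323 [462.2   2.5] [481.   -1.4] [471.6   0.5]
60 300 323 [458.1 -14.7] [477.6 -18.7] [467.8 -16.7]
80 300 322 [454.8 -31.7] [473.5 -35.5] [464.1 -33.6]
100 300 322 [451.5 -48.5] [470.3 -52.2] [460.9 -50.4]
120 300 322 [448.2 -65.1] [467.1 -68.9] [457.6 -67. ]
end [455.8 -76.2  10. ] [456.8 -73.3  20. ]
```

View pics/rods.png

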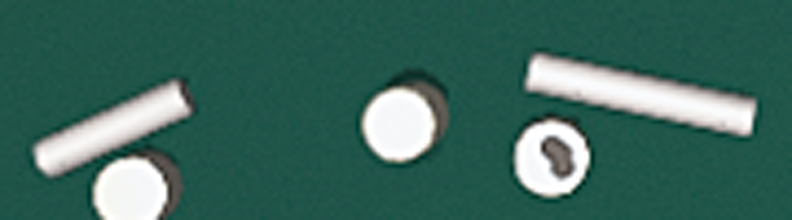

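```bash
python3 - <<'E'
from h import *
plan((460.7,-54,30),78.5,7)
E
```

```text
[11.5, -0.7, 10.5] [-0.17, -0.04, 0.08]
[11.5, -0.7, 10.5] [-0.17, -0.04, 0.08]
[11.5, -0.8, 10.5] [-0.17, -0.04, 0.08]
[11.5, -0.8, 10.5] [-0.17, -0.04, 0.08]
[11.5, -0.9, 10.5] [-0.17, -0.04, 0.08]
[11.6, -0.9, 10.5] [-0.17, -0.04, 0.08]
[11.6, -1.0, 10.4] [-0.17, -0.04, 0.08]
```

>>> {"api": "jog_arm", "payload": {"motion": [[11,-0.7,10,-0.2,0,0,40],[11,-0.7,10,-0.2,0,0,40],[11,-0.7,10,-0.2,0,0,40],[11,-0.8,10,-0.2,0,0,40],[11,-0.9,10,-0.2,0,0,40],[11,-0.9,10,-0.2,0,0,40],[9,-1,8,0,0,0,40],[0,0,0,0,0,0,40],[0,0,0,0,0,0,40]]}}

```text
time_s: 18.9
tool_pos: [469.7, -65.2, 32.4]
tcp_rot: [0.775, 0.632, 0.005, 0.003]
force: [-0.1, -1.1, 0.2]
width: 0.469
```

```bash
python3 - <<'E'
from h import *
st(); im,p=snap('wrist','w22');  plan((460.7,-52,0),78.5,3)
E
```

```text
t 18.9 pos [469.7 -65.2  32.4] yaw 78.35 tilt 0.68 F [-0.1 -1.1  0.2] w 40.0 j [ 0.26  0.63 -0.25  2.1   0.34  0.44 -0.45]
[3.6, -4.0, 10.8] [0.22, -0.07, -0.05]
[3.7, -3.9, 10.8] [0.22, -0.07, -0.05]
[3.7, -3.9, 10.8] [0.22, -0.07, -0.05]
```

View pics/w22.png

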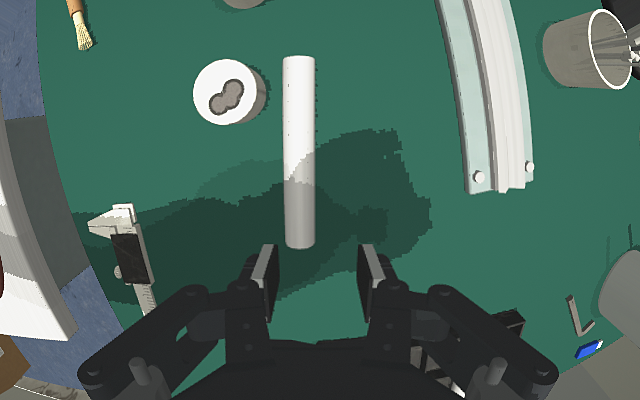

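>>> {"api": "jog_arm", "payload": {"motion": [[5,-5,5,0.3,0,0,40],[5,-5,5,0.3,0,0,40],[0,0,0,0,0,0,40],[0,0,0,0,0,0,40]]}}

```text
time_s: 19.35
tool_pos: [461.9, -54.1, 22.4]
tcp_rot: [0.776, 0.63, 0.002, -0.0]
force: [0.8, -0.6, 0.2]
width: 0.466
```

```bash
python3 - <<'E'
from h import *
st(); im,p=snap('wrist','w23');  plan((460.7,-52,-23),78.5,5)
im,p=load('w23')
for v in (100,140,180,210,230): 
    r=im[v,250:370].min(1); xs=np.where(r>110)[0]+250; print(v,xs.min(),xs.max(), ((onz(p,xs.min()-.5,v,10,True)+onz(p,xs.max()+.5,v,10,True))/2).round(1))
E
```

```text
t 19.35 pos [461.9 -54.1  22.4] yaw 78.17 tilt 0.22 F [ 0.8 -0.6  0.2] w 39.8 j [ 0.23  0.64 -0.23  2.12  0.35  0.41 -0.48]
[0.3, -0.3, 9.1] [0.02, -0.04, -0.07]
[0.3, -0.3, 9.1] [0.02, -0.04, -0.07]
[0.3, -0.3, 9.1] [0.02, -0.04, -0.07]
[0.3, -0.3, 9.1] [0.02, -0.04, -0.07]
[0.3, -0.3, 9.1] [0.02, -0.04, -0.07]
100 250 331 [463.4  28.8  10. ]
140 298 331 [472.3   2.5  10. ]
180 299 330 [467.3 -21.   10. ]
210 300 329 [463.4 -39.4  10. ]
230 300 329 [460.6 -52.3  10. ]
```

View pics/w23.png

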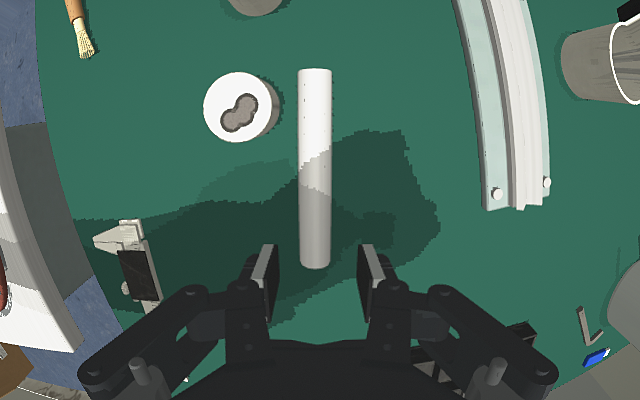

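>>> {"api": "jog_arm", "payload": {"motion": [[0.3,-0.4,9,0,0,0,36],[0.3,-0.3,9,0,0,0,34],[0.3,-0.3,9,0,0,0,32],[0.3,-0.2,8,0,0,0,30],[0.3,0,6,0,0,0,30],[0,0,0,0,0,0,30]]}}

```text
time_s: 20.0
tool_pos: [461.0, -52.5, -22.6]
tcp_rot: [0.776, 0.63, 0.002, -0.0]
force: [0.0, -0.1, -0.5]
width: 0.349
```

```bash
python3 - <<'E'
from h import *
st();  plan((460.7,-52,-23),78.5,1)
E
```

```text
t 20.0 pos [461.  -52.5 -22.6] yaw 78.13 tilt 0.18 F [ 0.  -0.1 -0.5] w 29.8 j [ 0.18  0.73 -0.17  2.15  0.38  0.29 -0.52]
[0.4, -0.4, 0.4] [0.09, -0.16, -0.37]
```

>>> {"api": "jog_arm", "payload": {"motion": [[0,0,1,0,0,0,20],[0,0,0,0,0,0,10],[0,0,0,0,0,0,10],[0,0,0,0,0,0,10]], "grip_force": 50}}

```text
time_s: 20.4
tool_pos: [461.1, -52.5, -23.4]
tcp_rot: [0.776, 0.63, 0.002, -0.0]
force: [-0.1, 0.1, -0.8]
width: 0.213
```

```bash
python3 - <<'E'
from h import *
st(); im,p=snap('wrist','w24')
E
```

```text
t 20.4 pos [461.1 -52.5 -23.4] yaw 78.15 tilt 0.18 F [-0.1  0.1 -0.8] w 18.2 j [ 0.18  0.73 -0.17  2.15  0.38  0.29 -0.52]
```

View pics/w24.png

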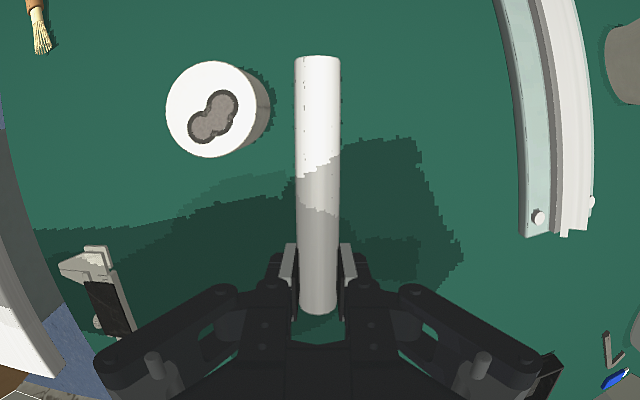

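Gripped: reading 18.2, the same as on the off-cut, with the rod along the tool axis. Lift, then carry to above the groove.

>>> {"api": "jog_arm", "payload": {"motion": [[0,0,-8,0,0,0,10],[0,0,-15,0,0,0,10],[0,0,-20,0,0,0,10],[0,0,-20,0,0,0,10],[0,0,-15,0,0,0,10],[0,0,0,0,0,0,10]], "grip_force": 60}}

```text
time_s: 21.05
tool_pos: [460.5, -53.0, 59.3]
tcp_rot: [0.776, 0.63, 0.001, -0.0]
force: [0.5, -0.2, -0.8]
width: 0.204
```

```bash
python3 - <<'E'
from h import *
st(); im,p=snap('wrist','w25'); plan((609.3,-35,60),89.7,9)
E
```

```text
t 21.05 pos [460.5 -53.   59.3] yaw 78.13 tilt 0.15 F [ 0.5 -0.2 -0.8] w 17.4 j [ 0.26  0.57 -0.28  2.1   0.31  0.51 -0.46]
[5.4, 15.8, -0.2] [0.0, -0.01, -1.29]
[5.0, 15.9, -0.2] [0.0, -0.01, -1.29]
[4.7, 16.1, -0.2] [0.0, -0.01, -1.29]
[4.3, 16.2, -0.2] [0.0, -0.01, -1.29]
[3.9, 16.2, -0.2] [0.0, -0.01, -1.29]
[3.6, 16.3, -0.2] [0.0, -0.01, -1.29]
[3.2, 16.4, -0.2] [0.0, -0.01, -1.29]
[2.8, 16.5, -0.2] [0.0, -0.01, -1.29]
[2.5, 16.5, -0.2] [0.0, -0.01, -1.29]
```

View pics/w25.png

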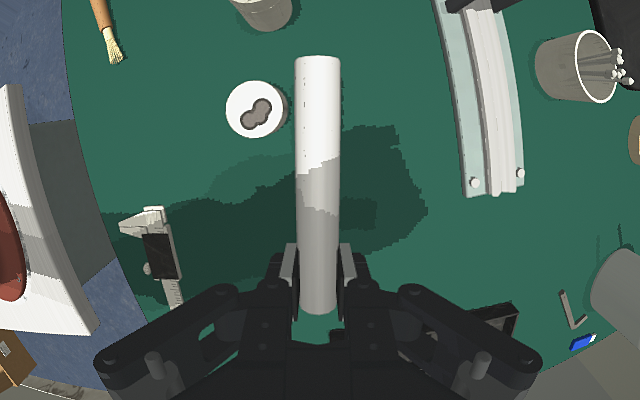

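The rod is held steady: its tip is at (318,56) both before and after the lift. Carrying it over.

>>> {"api": "jog_arm", "payload": {"motion": [[4,12,0,0,0,-1.3,10],[5,16,0,0,0,-1.3,10],[5,16,0,0,0,-1.3,10],[4,16,0,0,0,-1.3,10],[4,16,0,0,0,-1.3,10],[3,16,0,0,0,-1.3,10],[3,16,0,0,0,-1.3,10],[2,16,0,0,0,-1.3,10],[0,12,0,0,0,-1,10],[0,0,0,0,0,0,10],[0,0,0,0,0,0,10]]}}

```text
time_s: 22.2
tool_pos: [593.0, -39.3, 45.2]
tcp_rot: [0.707, 0.707, -0.009, -0.009]
force: [-0.3, 0.2, -1.6]
width: 0.209
```

```bash
python3 - <<'E'
from h import *
st(); plan((609.3,-32,60),89.7,2)
E
```

```text
t 22.2 pos [593.  -39.3  45.2] yaw 89.97 tilt 1.4 F [-0.3  0.2 -1.6] w 17.9 j [ 0.24  0.75 -0.35  1.72  0.35  0.75 -0.28]
[3.7, 8.0, -7.6] [-0.7, -0.0, 0.14]
[3.7, 8.1, -7.5] [-0.7, -0.0, 0.14]
```

>>> {"api": "jog_arm", "payload": {"motion": [[3,8,0,-0.7,0,0.1,10],[3,8,0,-0.7,0,0.1,10],[0,0,0,0,0,0,10],[0,0,0,0,0,0,10]]}}

```text
time_s: 22.6
tool_pos: [607.4, -32.8, 43.8]
tcp_rot: [0.709, 0.706, -0.001, -0.001]
force: [-1.0, 0.3, -1.1]
width: 0.207
```

```bash
python3 - <<'E'
from h import *
st(); snap('wrist','w26'); plan((609.3,-32,20),89.7,2)
E
```

```text
t 22.6 pos [607.4 -32.8  43.8] yaw 89.75 tilt 0.11 F [-1.   0.3 -1.1] w 17.7 j [ 0.22  0.76 -0.34  1.7   0.35  0.74 -0.3 ]
[0.4, 0.9, 12.0] [-0.05, 0.01, 0.03]
[0.4, 0.9, 12.0] [-0.05, 0.01, 0.03]
```

View pics/w26.png

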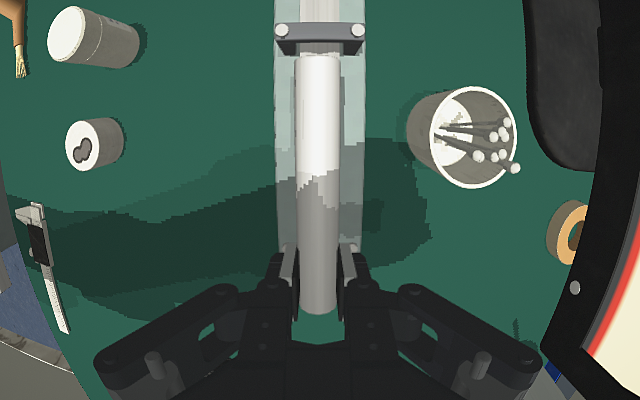

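```bash
python3 - <<'E'
from h import *
im,p=load('w26'); print(onz(p,318,58,87,True),'bridge',onz(p,282,30,57,True),onz(p,358,30,57,True))
E
```

```text
[608.48130919  62.958349    87.        ] bridge [590.71654621  83.54999105  57.        ] [628.39914411  83.45590745  57.        ]
```

>>> {"api": "jog_arm", "payload": {"motion": [[0,0.9,10,0,0,0,10],[0,0.9,10,0,0,0,10],[0,0,10,0,0,0,10],[0,0,6,0,0,0,10],[0,0,0,0,0,0,10]]}}

```text
time_s: 23.15
tool_pos: [608.3, -33.3, 4.1]
tcp_rot: [0.709, 0.705, -0.002, -0.001]
force: [0.5, 0.4, -1.1]
width: 0.202
```

```bash
python3 - <<'E'
from h import *
st(); snap('wrist','w27'); plan((609.3,-32,-3),89.7,2)
E
```

```text
t 23.15 pos [608.3 -33.3   4.1] yaw 89.73 tilt 0.21 F [ 0.5  0.4 -1.1] w 17.2 j [ 0.21  0.82 -0.32  1.72  0.38  0.67 -0.32]
[0.6, 0.4, 3.7] [-0.09, 0.02, 0.01]
[0.6, 0.4, 3.7] [-0.09, 0.02, 0.01]
```

View pics/w27.png

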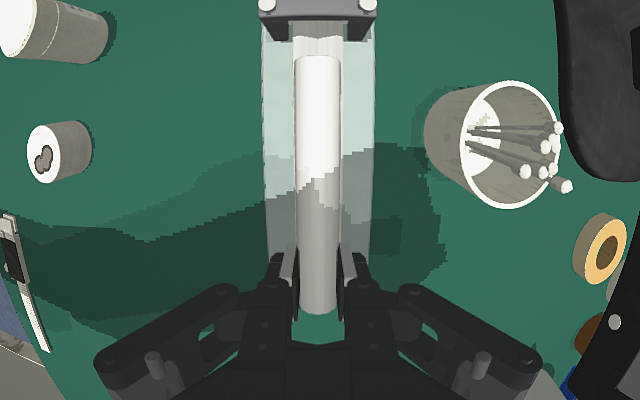

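>>> {"api": "jog_arm", "payload": {"motion": [[0,0.7,3,0,0,0,10],[0,0,2,0,0,0,10],[0,0,1.5,0,0,0,10]]}}

```text
time_s: 23.5
tool_pos: [610.0, -33.2, -1.6]
tcp_rot: [0.709, 0.705, -0.001, -0.0]
force: [-2.3, 0.0, 8.4]
width: 0.207
```

```bash
python3 - <<'E'
from h import *
st()
E
```

```text
t 23.5 pos [610.  -33.2  -1.6] yaw 89.72 tilt 0.1 F [-2.3  0.   8.4] w 17.7 j [ 0.2   0.83 -0.31  1.72  0.38  0.66 -0.32]
```

Seated: contact at Fz 8 N. Sliding under the bridge in small rows.

>>> {"api": "jog_arm", "payload": {"motion": [[0,-0.3,-0.5,0,0,0,10],[3,0,0,0,0,0,10],[5,0,0,0,0,0,10],[5,0,0,0,0,0,10]]}}

```text
time_s: 23.9
tool_pos: [610.4, -20.3, -0.5]
tcp_rot: [0.709, 0.705, -0.0, 0.0]
force: [-0.1, 0.1, -1.7]
width: 0.2
```

```bash
python3 - <<'E'
from h import *
st();snap('wrist','w28')
E
```

```text
t 23.9 pos [ 6.104e+02 -2.030e+01 -5.000e-01] yaw 89.63 tilt 0.07 F [-0.1  0.1 -1.7] w 17.1 j [ 0.18  0.83 -0.31  1.72  0.38  0.66 -0.34]
```

View pics/w28.png

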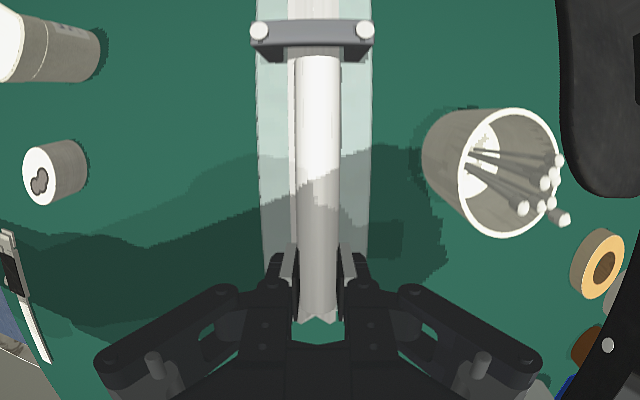

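>>> {"api": "jog_arm", "payload": {"motion": [[5,-0.8,0.5,0,0,0,10],[6,0,0,0,0,0,10],[6,0,0,0,0,0,10],[6,0,0,0,0,0,10],[6,0,0,0,0,0,10]]}}

```text
time_s: 24.45
tool_pos: [609.4, 13.2, -1.2]
tcp_rot: [0.709, 0.706, 0.0, -0.0]
force: [0.2, 0.2, -0.9]
width: 0.204
```

```bash
python3 - <<'E'
from h import *
st();snap('wrist','w29')
E
```

```text
t 24.45 pos [609.4  13.2  -1.2] yaw 89.76 tilt 0.02 F [ 0.2  0.2 -0.9] w 17.4 j [ 0.12  0.83 -0.3   1.72  0.37  0.65 -0.39]
```

View pics/w29.png

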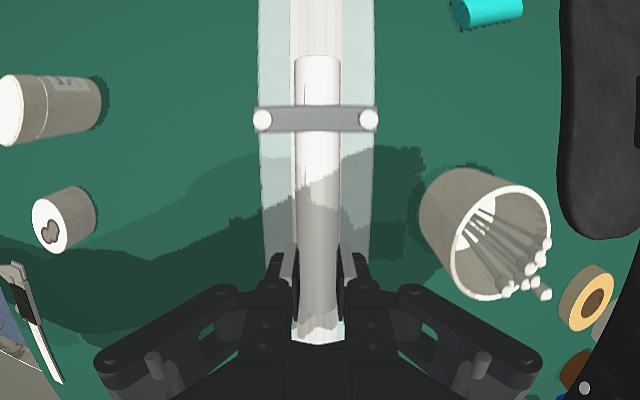

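The rod is under the bridge, its tip at (317,58). Continuing to about 10 mm short of the stop.

>>> {"api": "jog_arm", "payload": {"motion": [[6,0,0.3,0,0,0,10],[6,0,0,0,0,0,10],[6,0,0,0,0,0,10],[6,0,0,0,0,0,10],[6,0,0,0,0,0,10],[3,0,0,0,0,0,10],[0,0,0,0,0,0,10]]}}

```text
time_s: 25.2
tool_pos: [609.5, 52.0, -1.3]
tcp_rot: [0.708, 0.707, 0.001, -0.001]
force: [-0.1, -0.4, -0.6]
width: 0.202
```

```bash
python3 - <<'E'
from h import *
st();snap('wrist','w30')
im,p=load('w30'); c=im[0:200,240:400]; cv2.imwrite('pics/w30c.png',cv2.resize(c,None,fx=4,fy=3,interpolation=cv2.INTER_CUBIC))
E
```

```text
t 25.2 pos [609.5  52.   -1.3] yaw 89.93 tilt 0.13 F [-0.1 -0.4 -0.6] w 17.2 j [ 0.06  0.83 -0.3   1.72  0.36  0.65 -0.44]
```

View pics/w30c.png

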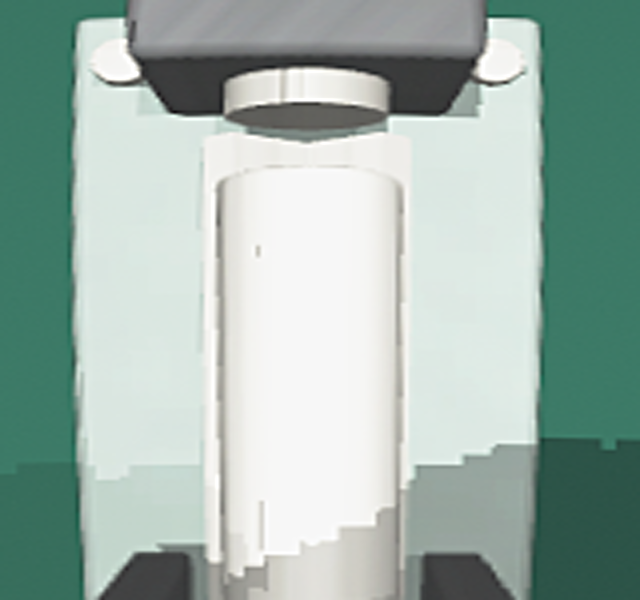

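View pics/w30.png

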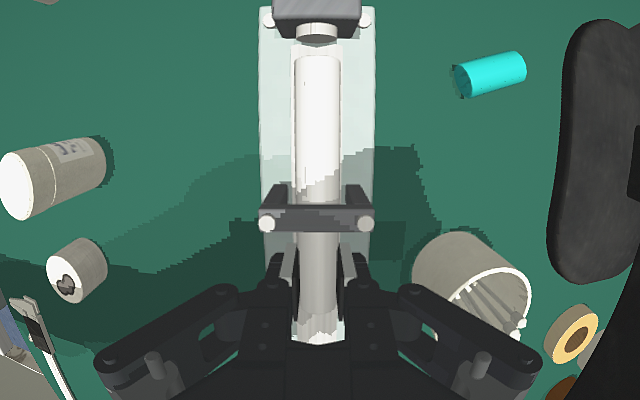

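>>> {"api": "jog_arm", "payload": {"motion": [[2,0,0,0,0,0,10],[2,0,0,0,0,0,10],[2,0,0,0,0,0,10],[1.5,0,0,0,0,0,10]]}}

```text
time_s: 25.65
tool_pos: [609.6, 57.9, -1.4]
tcp_rot: [0.708, 0.706, 0.0, -0.0]
force: [-0.6, -0.9, -1.5]
width: 0.204
```

>>> {"api": "jog_arm", "payload": {"motion": [[1.5,0,0,0,0,0,10]]}}

```text
time_s: 25.75
tool_pos: [609.6, 59.3, -1.4]
tcp_rot: [0.708, 0.706, 0.0, -0.0]
force: [0.1, -0.1, -1.0]
width: 0.206
```

```bash
python3 - <<'E'
from h import *
st();snap('wrist','w31')
im,p=load('w31'); c=im[0:200,240:400]; cv2.imwrite('pics/w31c.png',cv2.resize(c,None,fx=4,fy=3,interpolation=cv2.INTER_CUBIC))
E
```

```text
t 25.75 pos [609.6  59.3  -1.4] yaw 89.77 tilt 0.04 F [ 0.1 -0.1 -1. ] w 17.6 j [ 0.04  0.83 -0.3   1.71  0.36  0.65 -0.45]
```

View pics/w31c.png

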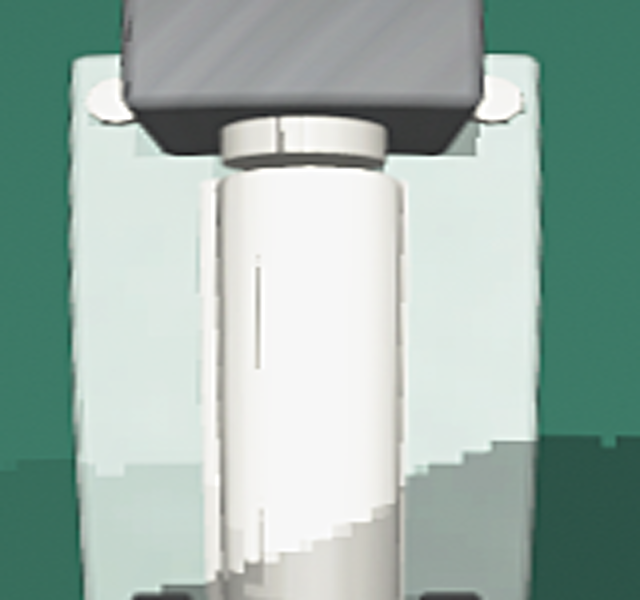

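>>> {"api": "jog_arm", "payload": {"motion": [[1,0,0,0,0,0,10],[1,0,0,0,0,0,10]]}}

```text
time_s: 26.0
tool_pos: [609.6, 61.6, -1.4]
tcp_rot: [0.708, 0.706, 0.0, -0.0]
force: [0.3, -1.2, -0.5]
width: 0.206
```

>>> {"api": "jog_arm", "payload": {"motion": [[1,0,0,0,0,0,10]]}}

```text
time_s: 26.1
tool_pos: [609.5, 61.6, -1.5]
tcp_rot: [0.709, 0.706, -0.001, 0.0]
force: [1.1, -1.7, -0.7]
width: 0.205
```

>>> {"api": "jog_arm", "payload": {"motion": [[1,0,0,0,0,0,10]]}}

```text
time_s: 26.2
tool_pos: [609.4, 61.5, -1.5]
tcp_rot: [0.709, 0.705, -0.001, 0.001]
force: [-0.0, -1.4, 0.0]
width: 0.209
```

>>> {"api": "jog_arm", "payload": {"motion": [[1,0,0,0,0,0,10]]}}

```text
time_s: 26.3
tool_pos: [609.4, 61.5, -1.6]
tcp_rot: [0.709, 0.705, -0.002, 0.001]
force: [0.6, -3.1, -1.6]
width: 0.207
```

```bash
python3 - <<'E'
from h import *
st();snap('wrist','w32')
im,p=load('w32'); c=im[0:200,240:400]; cv2.imwrite('pics/w32c.png',cv2.resize(c,None,fx=4,fy=3,interpolation=cv2.INTER_CUBIC))
c=im[30:80,290:350]; cv2.imwrite('pics/w32d.png',cv2.resize(c,None,fx=10,fy=10,interpolation=cv2.INTER_CUBIC))
E
```

```text
t 26.3 pos [609.4  61.5  -1.6] yaw 89.69 tilt 0.23 F [ 0.6 -3.1 -1.6] w 17.7 j [ 0.04  0.83 -0.29  1.71  0.36  0.66 -0.46]
```

View pics/w32.png

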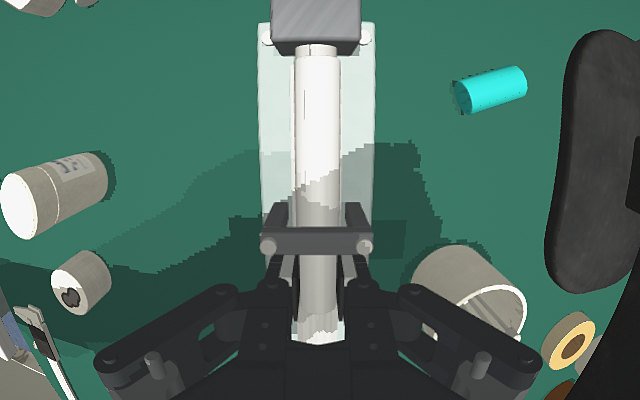

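View pics/w32d.png

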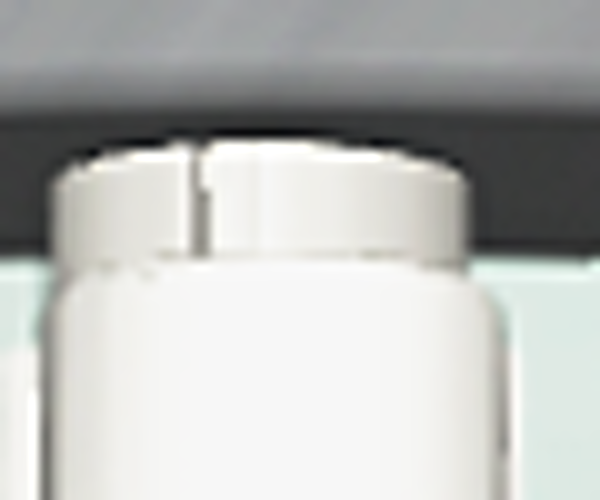

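The rod end sits against the button, at (317,56). TCP y stalled at 61.5 with only about −3 N. Release and withdraw.

>>> {"api": "jog_arm", "payload": {"motion": [[0,0,0,0,0,0,21],[0,0,0,0,0,0,26],[0,0,0,0,0,0,30],[0,0,-5,0,0,0,30],[0,0,-12,0,0,0,30],[0,0,-20,0,0,0,30],[-5,0,-30,0,0,0,30],[-10,0,-30,0,0,0,30],[-10,0,-30,0,0,0,30],[-10,0,-20,0,0,0,30],[0,0,0,0,0,0,30],[0,0,0,0,0,0,30]]}}

```text
time_s: 27.55
tool_pos: [610.8, 32.6, 158.8]
tcp_rot: [0.707, 0.707, 0.004, 0.001]
force: [-0.2, 0.5, -0.7]
width: 0.354
```

```bash
python3 - <<'E'
from h import *
st();snap('wrist','w33');snap('top','top33')
im,p=load('w33'); c=im[20:250,260:380]; cv2.imwrite('pics/w33c.png',cv2.resize(c,None,fx=4,fy=2.6,interpolation=cv2.INTER_CUBIC))
im,p=load('top33'); c=im[140:300,160:450]; cv2.imwrite('pics/top33c.png',cv2.resize(c,None,fx=2.7,fy=2.7,interpolation=cv2.INTER_CUBIC))
E
```

```text
t 27.55 pos [610.8  32.6 158.8] yaw 90.03 tilt 0.52 F [-0.2  0.5 -0.7] w 30.2 j [ 0.15  0.62 -0.39  1.6   0.27  0.96 -0.33]
```

View pics/w33.png

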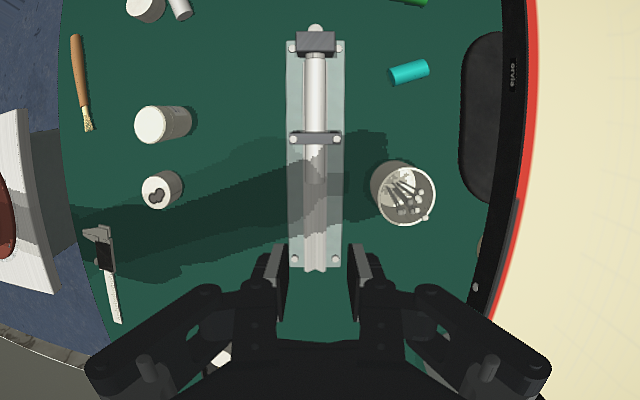

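View pics/w33c.png

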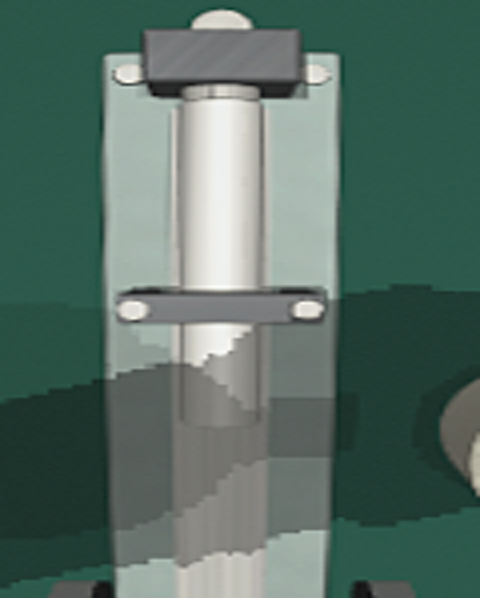

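View pics/top33c.png

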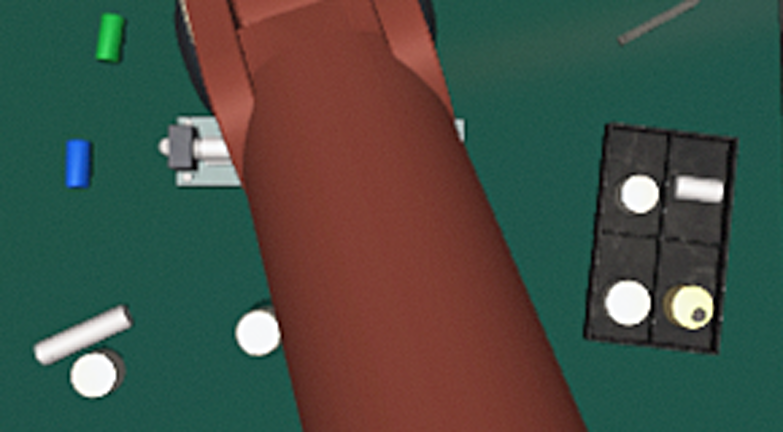

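```bash
python3 - <<'E'
from h import *
im,p=load('w33'); g=lambda u,v,z:onz(p,u,v,z,True).round(1)
print('trail',g(315,183.5,40),g(315,183.5,37),'bridge',g(260+132/4,20+309/2.6,57),g(260+307/4,20+309/2.6,57))
c=im[45:75,295:335]; cv2.imwrite('pics/w33d.png',cv2.resize(c,None,fx=15,fy=15,interpolation=cv2.INTER_CUBIC))
c=im[170:195,300:330]; cv2.imwrite('pics/w33e.png',cv2.resize(c,None,fx=15,fy=15,interpolation=cv2.INTER_CUBIC))
for y in (155,157.2,158.2,159.2): print(y,proj(p,(609.5,y,40),True).round(2),proj(p,(609.5,y,39.1),True).round(2))
for v in range(50,66): print(v,im[v,316])
E
```

```text
trail [609.6  39.7  40. ] [609.6  39.1  37. ] bridge [590.5  83.8  57. ] [628.7  83.7  57. ]
155 [314.75  61.13] [314.76  61.3 ]
157.2 [314.75  58.84] [314.76  59.01]
158.2 [314.75  57.8 ] [314.76  57.97]
159.2 [314.75  56.76] [314.76  56.93]
50 [85 84 82]
51 [40 39 37]
52 [122 127 128]
53 [193 202 204]
54 [204 213 215]
55 [200 210 211]
56 [204 214 215]
57 [147 155 156]
58 [220 226 227]
59 [240 243 241]
60 [238 241 239]
61 [237 240 238]
62 [237 240 238]
63 [236 240 238]
64 [236 240 238]
65 [236 240 238]
```

View pics/w33d.png

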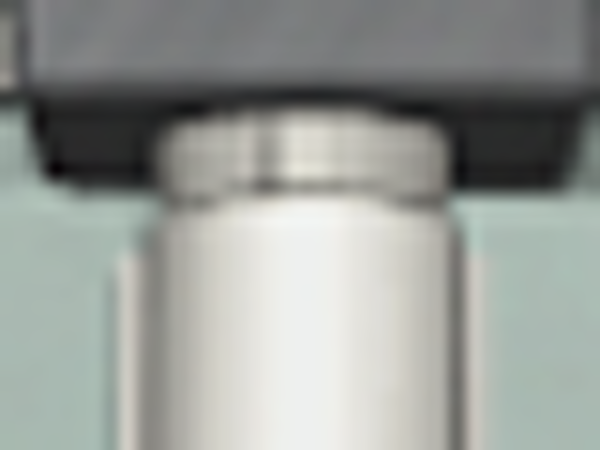

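View pics/w33e.png

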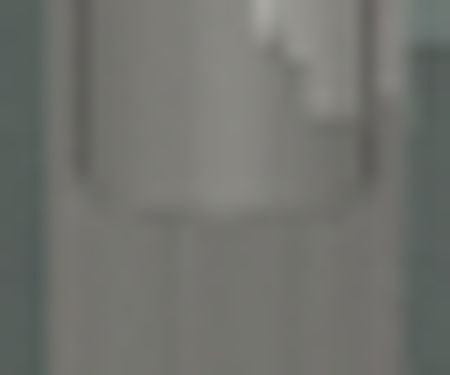

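Checks pass:
- The rod's trailing end is at y≈39.5, where 39.2 means contact.
- The seam at the button is about 1 px, so under 1 mm.
- The axis is at x≈609.6, on the groove line.
- The top view shows the off-cut inside the empty bay. The short rod, its disc, the tray discs and the jar are in place there; disc 4 and the pot, hidden by the arm, are upright in place in the wrist view.

Handing in.

```bash
python3 - <<'E'
from h import *
st(); print(manip.close_job())
E
```

```text
t 27.65 pos [610.6  32.7 158. ] yaw 90.06 tilt 0.45 F [-0.3  0.6  0.2] w 30.0 j [ 0.15  0.62 -0.39  1.6   0.27  0.96 -0.33]
the job is handed in; nothing more can be done
None
```

I finished both parts and handed the job in at about 28 s of the 67 s allowed. The hand-in gave no verdict.

**Off-cut:** I gripped it on the stop side, dragged it clear of the bridge, lifted it out and laid it flat in the tray's empty bay. Both the wrist and top pictures show it lying there.

**Longer rod:** I laid it in the groove and slid it under the bridge. It stopped against the button with about 3 N on the wrist, and I released it there. My last picture puts its far end at y≈39.5 mm, where 39.2 mm means contact. It lies on the groove line, and the seam at the button is about 1 pixel (under 1 mm).

**Other objects:** The shorter rod, discs, jar and pot look unmoved in the last pictures, judged by eye. The arm hid disc 4 and the pot from the top camera, so I only saw those two in the wrist view. The robot was touching nothing at hand-in.

**What disagreed or failed:**
- **Fingertip height:** The real fingertips were about 30 mm above the reported TCP, so I set heights by touch and from pictures. The gripper also read about 18 mm on the 20 mm rods.
- **Failed grips:** My first close went over the top of the off-cut. A later one clamped the groove walls, and pulling on it (up to about 16 N) moved nothing. I regripped higher, on the off-cut itself.
- **Possible gap:** I can't tell whether the thin dark line at the button is the rod's edge or a gap of up to 1 mm.

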